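# Hang a fresh drying cartridge on the vacuum trap's slanted spigot and lock its bayonet

### The arm

A 7-joint arm with a two-finger parallel gripper is mounted at the origin on a cart in front of the work surface, level with it; the furniture and walls round the work are solid. World frame = base frame: x ahead of the robot, y to its left, z up, the work surface at z = 0. Lengths are in m, angles in rad, forces in N, time in s.
With the tool pointing down it reaches from about 0.4 to 0.875 m from the base axis. Payload 6.5 kg.
Tool frame: the origin (TCP) lies at the centre of the arm's flange, where the gripper is bolted on; the fingertips stand 166 mm ahead of it and the grasp point (between the pads) lies 147 mm ahead of it (ctrl.tcp_to_tips is the distance from the TCP to the fingertips, in m); z points along the fingers, y is the direction in which the jaws open and shut (so a half turn about z gives the same grasp; the last joint's range is limited). The gripper opens to 88 mm and grips with 3 to 60 N. Pads are 18 mm wide; open, the fingers measure 123 mm over their backs; the gripper's body (75 mm by 187 mm) begins 45 mm behind the grasp point.
Start: joints at [1.147, 0.536, -0.004, 1.538, 0.003, 1.067, -0.071], TCP at [0.228, -0.609, 0.405] pointing down, gripper open.
Joint ranges: [-2.7, 2.7], [-0.37, 2.16], [-1.27, 1.26], [0.24, 2.4], [-1.31, 4.45], [0.19, 1.91], [-2.76, 2.76]. Speed limits (rad/s): [2.39, 2.39, 3.14, 3.14, 3.14, 3.14, 3.14].

### API

Orientations are given as a unit quaternion [x, y, z, w].
In Python, from workcell import ctrl gives the robot as it stands. The module is installed in compiled form; this text tells all that it offers.
- The arm moves only by the tool apply_moves, never from a script. Its argument "increments" is a list of rows, each an object of numbers: "grip": the opening, from 0 (shut) to 1 (fully open); "x", "y", "z": the shift along the tool's x, y, z in m; "yaw": the turn about the tool's z in degrees. In form: [{"grip": .., "x": .., "y": .., "z": .., "yaw": ..}, ...]. A call has 1 to 12 rows; each row is the pose to reach, as a shift and turn from the pose commanded when the call began, along the tool's axes at that moment; what a row does not reach only later rows make up. A row lasts 1/12 s, in which the tool goes at most 41.7 mm and 7.16 degrees, less where a joint would pass 70% of its speed; a pose out of reach is approached as far as the arm can. A call with a gripper value outside its range is refused whole. The fingers move at their own pace and stop on an object; "force" is the grip in N (left out, the last holds). Time passes only in rows, so rows that repeat a pose let the fingers close. It gives the time, the measured TCP pose, the force and the opening at its end, in the units of the state.
- ctrl.read_state(): the state, without advancing time (a new reading comes with each control period).
- ctrl.snapshot(name): name is "side" or "top"; returns the picture (480x640x3 uint8, red, green, blue); there is no depth.
- ctrl.camera_model(name): a dict with "K" (3x3 intrinsics, pixels), "extrinsics" (4x4, takes a point from camera to world coordinates). Camera axes: x right, y down, z forward; pixel columns grow to the right and rows downward; lengths in m; the calibration is good to about 2 mm. A picture is of the moment at which its call begins. camera_model takes no time and is no camera call.
- ctrl.sign_off(): hands the job in, once; it reports no verdict.
The state is a dict: "time": time; "joint_positions": joint angles; "joint_vel": joint speeds; "joint_torque": joint torques, N m; "tcp_pos": TCP position; "tcp_rot": TCP orientation; "wrist_force": force on the tool from outside, world axes, zero at the start; "moment": the same for the moment, N m; "width": finger opening in m.
Only numpy, scipy, OpenCV 4.12 (cv2) and the standard library are available. Lean on these libraries where they do the work, as an engineer would, in place of code of your own. Each camera call takes 0.05 s, during which the arm holds its last target. There are 200 camera calls.

### The job

Fit the fresh drying cartridge (green cap) to the vacuum trap: slide it onto the slanted spigot so that the two lugs run up its slots, push it on against the spring seal and turn it clockwise, seen from its cap, until the lugs drop into their notches and hold it there by themselves. Push gently, because hard knocks spoil the bayonet, and feel for the end of the stroke, since the spigot is not always clamped at the same depth. Leave the spent orange cartridge, the bottle and the spanner where they are.

Things in the scene. Friction and masses are not known exactly. Their poses are not given: they have to be found in the camera images.
- fresh: Fresh drying cartridge, 118 mm tall, standing on its open end: green cap, white can 48 mm across with a green band, aluminium bayonet skirt (42 mm outside, bore 30.4 mm, 70 mm deep) below. Origin: centre of the skirt's lower edge; z up its axis to the cap. Half a turn about z makes no difference. 0.18 to 0.29 kg. More than about 40 N on the skirt spoils it.
- fresh_cap (a point): Middle of the fresh cartridge's cap, on its axis, 100 mm above the skirt's edge. The cap spans 76 to 118 mm above that edge, is 46 mm wide along x and has two flats 40 mm apart across y: grip there.
- fresh_slot (a point): Mouth of one J-slot through the skirt, under the +y flat (its twin is under the -y flat). Heights above the edge: straight slot 9 mm wide (12 at the mouth) up to 27; there a cross slot (19 to 27) goes counter-clockwise seen from the cap, so the cartridge turns clockwise, 0.96 rad to a closed end, where a 9 mm wide notch drops to 15.
- gland: Brass hexagon nut, 48 mm across corners, that clamps the spigot. Origin: centre of its upper face. z points out along the spigot, up and to the trap's front, 0.62 rad off vertical; the lugs lie along +y and -y. The spigot may be clamped up to 8 mm farther out or in than its mean: that is NOT measured, feel for it. Held firmly: it neither turns nor gives.
- lugs_mid (a point): Mean place of the lugs on the spigot axis, 52 mm out from the nut; truly up to 8 mm farther out or in. Spigot: steel tube 28 mm across, tapered nose ending 38 mm beyond the lugs (16 mm at the tip). Lugs: two brass pins, 6 mm round, tips 19.5 mm from the axis. The slots' ends stop hard on them (lug centres 24 mm above the skirt's edge).
- seal_mid (a point): Mean place of the seal's face: black ring 43 mm across round the spigot, always 14 mm nearer the nut than the lugs, so it shifts with them. On a spring: pushes back 2.5 N when first met, 0.5 N more per mm, 7.5 N where the slots' ends meet the lugs. With the lugs in the notches (18 mm above the edge) it holds the cartridge out with 4.5 N.
- trap: Vacuum trap, fixed on the bench: dark base plate 145 x 100 x 12 mm, aluminium pot 66 mm across and 99 mm high near its back with a dial gauge (top at 156 mm), a hose tail on each side, the slanted branch in front. Origin: on the bench, 12.5 mm in front of the plate's middle; x to its back, z up. The nut's upper face is at x 22, z 85 mm.
- spent: Spent cartridge, same shape with an orange cap and band, standing on the bench; to be left alone. Origin: centre of its underside, z up.
- bottle: Small white reagent bottle with a blue cap, 36 mm across, 78 mm high, standing; to be left alone. Origin: centre of its underside.
- spanner: Steel open-ended spanner, 158 x 25 x 6 mm, lying flat along its y axis; to be left alone. Origin: its middle, on the bench.
There are look-alikes about, which are no part of the job. What is shaped like the fresh but pink, purple or yellow is not meant.

How it is judged:
On the way, in this order (a step that is already met when the one before it is completed fails the run):
1. the fresh cartridge is lifted clear of the bench (height (world z) of fresh above 0.03 m), for 0.1 s.
2. the fresh cartridge is on the spigot, in line with it, with the lugs up in its slots and not yet turned (angle between the z axis of fresh and the z axis of gland, either way round below 0.12 rad and x of fresh in the frame of gland between -0.005 and 0.005 m and y of fresh in the frame of gland between -0.005 and 0.005 m and z of fresh in the frame of gland below 0.045 m and angle between the y axis of fresh and the y axis of gland, either way round below 0.17 rad), for 0.1 s.
At the end, for the whole second after the job is handed in: The fresh cartridge hangs on the spigot by itself, in line with it (0.12 rad, 5 mm), with both lugs down in their notches: its edge 24 to 44 mm out from the nut, turned 0.865 to 1.08 rad from where the lugs entered, at rest (angle between the z axis of fresh and the z axis of gland, either way round below 0.12 rad and x of fresh in the frame of gland between -0.005 and 0.005 m and y of fresh in the frame of gland between -0.005 and 0.005 m and z of fresh in the frame of gland between 0.024 and 0.044 m and angle between the y axis of fresh and the y axis of gland, either way round between 0.865 and 1.08 rad and linear speed of fresh below 0.02 m/s and angular speed of fresh below 0.2 rad/s); the robot touches nothing.
It fails at once if the cartridge and the trap press on each other with more than 40 N (contact force between fresh and trap above 40 N).
It fails at once if the spent cartridge, the bottle or the spanner is shifted by more than 20 mm (distance of any of spent, bottle, spanner from where it was at the start of the episode above 0.02 m).
It also fails if it takes over 67 s, if anything falls off the work surface, if the arm or the gripper's body presses on something with over 40 N, if the wrist force passes 120 N, or if a joint passes its speed limit or range.

## Working session

There is one attempt and no reset: what is moved stays moved. The work goes in short steps, Python scripts to look and compute and a tool call to move; the robot and the scene stay as the last step left them, time stands still between calls to the robot, and variables do not carry over. Pictures are saved under pics/ and viewed, on a budget of 10 in all, crops included, one or two more only if the job needs it, and the job is handed in when it is done.

Besides the shell and the picture viewer there is one more tool, called after "Call:" as name(argument=value, ...), one argument or row to a line, values as JSON. apply_moves: Moves the arm, as the interface text tells. Its arguments: {"type":"object","properties":{"increments":{"type":"array","items":{"type":"object","properties":{"grip":{"type":"number"},"x":{"type":"number"},"y":{"type":"number"},"z":{"type":"number"},"yaw":{"type":"number"}}}},"force":{"type":"number"}},"required":["increments"]}

```bash
mkdir -p pics; ls; python3 - <<'E'
from workcell import ctrl
import cv2,numpy as np
np.set_printoptions(precision=4,suppress=True)
for n in("side","top"):
    im=ctrl.snapshot(n); cv2.imwrite(f"pics/{n}0.png",im[:,:,::-1])
    m=ctrl.camera_model(n); print(n,np.array(m["K"]),np.array(m["extrinsics"]))
print(ctrl.read_state(), ctrl.tcp_to_tips)
E
```

```text
pics
side [[522.8379   0.     322.8372]
 [  0.     522.8379 236.4832]
 [  0.       0.       1.    ]] [[-0.9991  0.0087 -0.0416  0.5769]
 [ 0.0416  0.4011 -0.9151  0.9584]
 [ 0.0087 -0.916  -0.4011  0.5499]
 [ 0.      0.      0.      1.    ]]
top [[561.9222   0.     320.5091]
 [  0.     561.9222 249.4232]
 [  0.       0.       1.    ]] [[ 0.0069 -0.9789  0.2044  0.2774]
 [-1.     -0.0076 -0.0025 -0.0263]
 [ 0.004  -0.2044 -0.9789  1.2316]
 [ 0.      0.      0.      1.    ]]
{'time': 0.1, 'joint_positions': array([ 1.1468,  0.5371, -0.0044,  1.5387,  0.0026,  1.0673, -0.0712]), 'joint_vel': array([ 0.0008, -0.0037, -0.0002, -0.0024, -0.0001,  0.0006,  0.0004]), 'joint_torque': array([  0.0028, -57.2081,   0.9939, -25.2231,  -0.0562,   0.0134,
         0.0001]), 'tcp_pos': array([ 0.2275, -0.6086,  0.4039]), 'tcp_rot': array([ 0.984 ,  0.178 , -0.0002, -0.0007]), 'wrist_force': array([-0.0405,  0.1803, -1.3402]), 'moment': array([ 0.0448, -0.0157, -0.0387]), 'width': 0.08788084917231864} 0.166
```

View pics/side0.png

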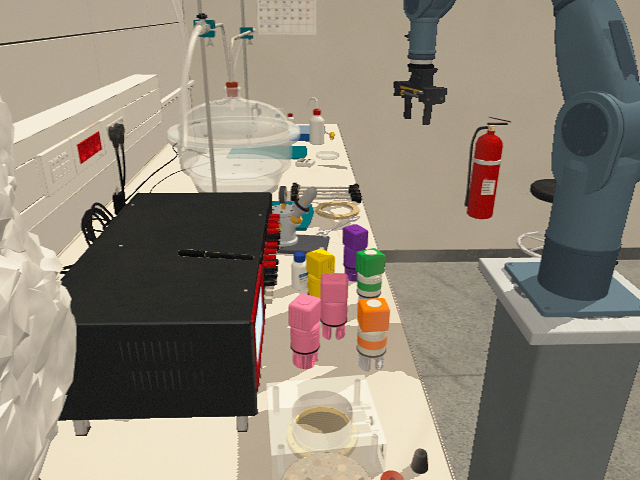

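View pics/top0.png

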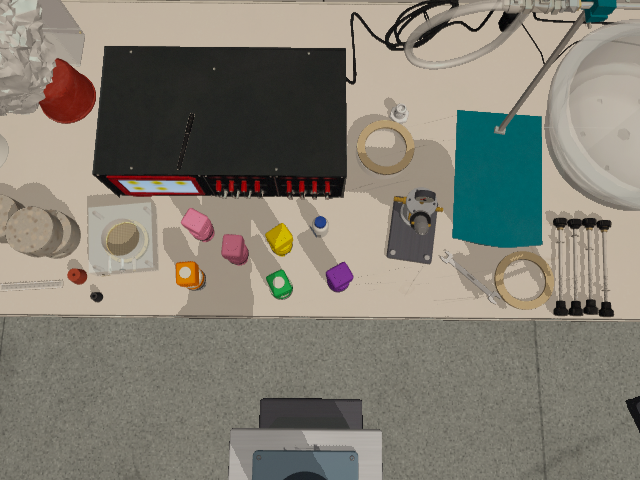

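The side view shows the green-capped cartridge at about (371,272) and the trap behind the black box at about (300,225). In the top view, the things shaped like the fresh cartridge are:
- green (280,284), the one meant
- orange (188,274), the spent one
- pink (197,224) and (234,248)
- yellow (279,238)
- purple (340,277)

I'll check green and the trap in a close crop.

```bash
python3 - <<'E'
import cv2,numpy as np
t=cv2.imread("pics/top0.png"); s=cv2.imread("pics/side0.png")
def c(im,x,y,w,h): return cv2.resize(im[y:y+h,x:x+w],(400,300),interpolation=cv2.INTER_CUBIC)
a=np.vstack([np.hstack([c(t,250,262,60,45),c(t,372,180,120,90)]),np.hstack([c(s,330,235,80,60),c(s,260,180,120,90)])])
cv2.imwrite("pics/crop1.png",a)
E
```

```text
(no output)
```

View pics/crop1.png

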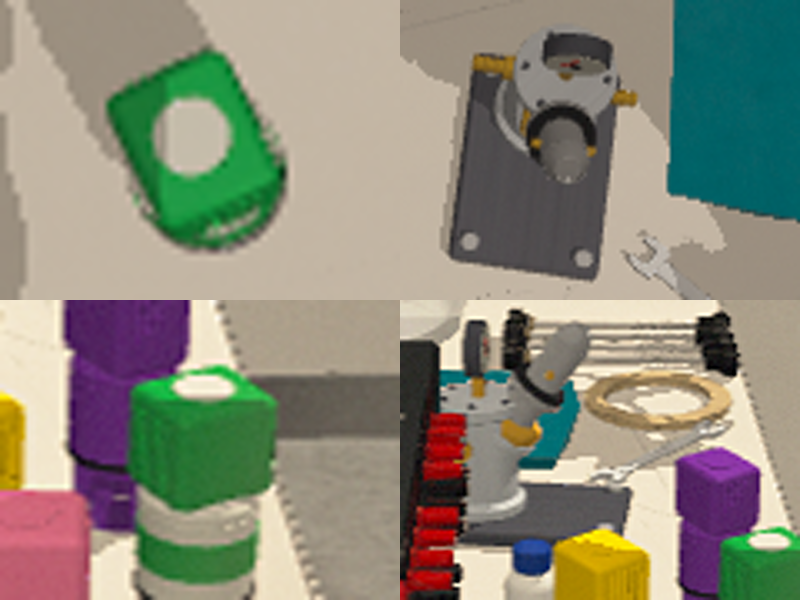

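The crop confirms the standing cartridge with green cap, white top disc and green band. In the top view its cap-top centre is about (278.8,282.4) and in the side view about (370.6,252.4). The trap's spigot points toward the robot. I'll get rough poses from these, then check them with a model overlay.

```bash
cat > h.py <<'E'
import numpy as np,cv2
from workcell import ctrl
from scipy.optimize import least_squares
from scipy.spatial.transform import Rotation as R
np.set_printoptions(precision=4,suppress=True)
M={n:(np.array(ctrl.camera_model(n)["K"]),np.array(ctrl.camera_model(n)["extrinsics"])) for n in("side","top")}
def proj(n,P):
    K,E=M[n]; p=(np.atleast_2d(P)-E[:3,3])@E[:3,:3]@K.T
    return p[:,:2]/p[:,2:]
def W(pose,P):  # planar pose x,y,yaw on the bench
    return R.from_euler('z',pose[2]).apply(np.atleast_2d(P))+[pose[0],pose[1],0]
def fit(obs,p0):
    f=lambda p:np.concatenate([(proj(n,W(p,P))[0]-uv) for n,P,uv in obs])
    r=least_squares(f,p0,loss='soft_l1'); return r.x,r.fun.reshape(-1,2)
A=.62; gz=np.array([-np.sin(A),0,np.cos(A)]); g0=np.array([.022,0,.085])
gx=np.array([np.cos(A),0,np.sin(A)])
ring=lambda s,r:np.array([g0+gz*s+r*(gx*np.cos(t)+np.array([0,1,0])*np.sin(t)) for t in np.linspace(0,2*np.pi,25)])
E
cat > fit1.py <<'E'
from h import *
t1=lambda u,v:(250+u/6.667,262+v/6.667); s1=lambda u,v:(330+u/5,235+v/5)
t2=lambda u,v:(372+(u-400)/3.333,180+v/3.333)
x,y=.023,.020
# cap corners: candidate left(-x side)... x axis toward image bottom-right
c=[("top",(0,0,.118),t1(192,136)),("side",(0,0,.118),s1(203,87)),
 ("top",(-x,y,.118),t1(212,50)),("top",(-x,-y,.118),t1(108,102)),("top",(x,-y,.118),t1(165,228))]
F,r=fit(c,[.5,0.05,-1.1]); print("fresh",F,'\n',r)
P=lambda X,Y:(X-.0+.0125,Y,.012)
o=[("top",P(-.0725,.05),t2(443,255)),("top",P(-.0725,-.05),t2(597,277)),("top",P(.0725,.05),t2(472,54)),
 ("top",g0+gz*.052+[0,.019,0],t2(537,143)),("top",g0+gz*.052-[0,.019,0],t2(591,151))]
T,r=fit(o,[.6,-.2,0]); print("trap",T,'\n',r)
np.save("p.npy",[F,T])
E
cat > ov.py <<'E'
from h import *
import sys
F,T=np.load("p.npy")
def crop(n,x,y,w,h,sets,pre):
    im=cv2.imread(f"pics/{n}0.png"); k=400/w
    im=cv2.resize(im[y:y+h,x:x+w],(400,int(h*k)),interpolation=cv2.INTER_CUBIC)
    for S in sets:
        q=((proj(n,S)-[x-.5,y-.5])*k).round().astype(int)
        cv2.polylines(im,[q.reshape(-1,1,2)],False,(255,0,255),1)
    return im
box=lambda z:[(.023,.02,z),(-.023,.02,z),(-.023,-.02,z),(.023,-.02,z),(.023,.02,z)]
cir=lambda r,z,x=0:[(x+r*np.cos(t),r*np.sin(t),z) for t in np.linspace(0,2*np.pi,25)]
Fs=[W(F,box(.118)),W(F,box(.076)),W(F,[(0,0,.118),(0,.02,.118)]),W(F,cir(.021,0))]
pl=[(.085,.05,.012),(-.06,.05,.012),(-.06,-.05,.012),(.085,-.05,.012),(.085,.05,.012)]
Ts=[W(T,pl),W(T,ring(38e-3,.0215)),W(T,ring(90e-3,.008)),W(T,[g0+gz*.052+[0,.0195,0],g0+gz*.052-[0,.0195,0]]),W(T,[g0,g0+gz*.09])]
out=np.vstack([np.hstack([crop("top",250,262,60,45,Fs,0),crop("top",380,180,72,54,Ts,0)[:300]]),np.hstack([crop("side",330,240,88,66,Fs,0),crop("side",270,180,72,54,Ts,0)])])
cv2.imwrite(sys.argv[1],out)
E
python3 fit1.py; python3 ov.py pics/ov1.png
```

```text
fresh [ 0.4421  0.0536 -2.6536] 
 [[ 0.1017 -0.0313]
 [ 0.7212  0.4935]
 [ 0.8511 -1.7417]
 [-1.3821 -0.4469]
 [ 0.3614  0.9384]]
trap [ 0.5695 -0.2321 -0.1368] 
 [[ 1.119   0.1683]
 [-0.1243 -0.03  ]
 [ 0.075  -1.7149]
 [-2.1493  0.2354]
 [ 0.2794  0.4566]]
```

View pics/ov1.png

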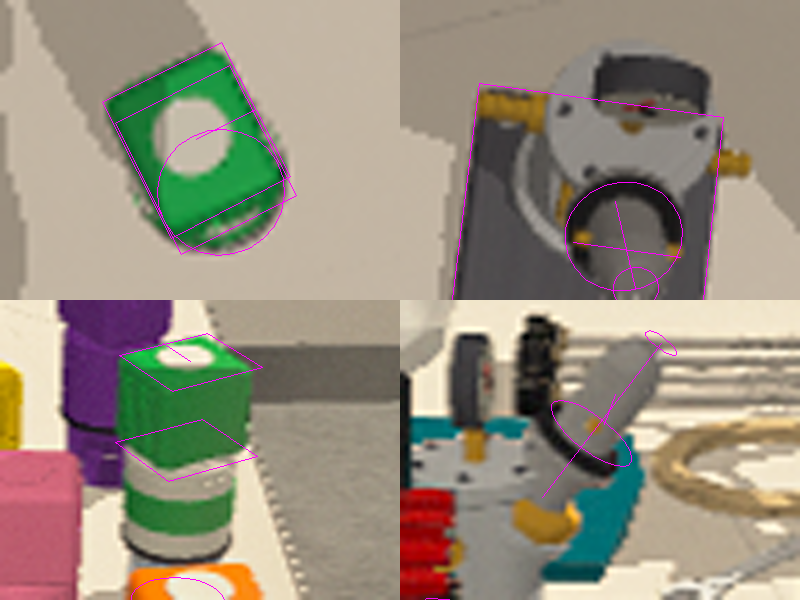

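The overlay fits within about 1 px in the top view. The side view shows a common shift of 1–2 px on both objects, so relative positions agree. The tool can only yaw. So I'll tip the gripped cartridge 0.62 rad about the jaw axis against the bench, then slide it on along the slant.

```bash
cat > mv.py <<'E'
from h import *
F,T=np.load("p.npy")
def st():
    s=ctrl.read_state(); r=R.from_quat(s["tcp_rot"])
    m=r.as_matrix(); print("t",round(s["time"],2),"tcp",s["tcp_pos"],"yawx",round(np.arctan2(m[1,0],m[0,0]),4),"tilt",np.round(m[:,2],3),"F",s["wrist_force"],"M",s["moment"],"w",round(s["width"],4),"q",s["joint_positions"])
    return s,m
def delta(pos,xang=None,m=None,s=None):
    # tool-frame shift to world target; xang = world angle of tool x axis, mod pi
    d=m.T@(np.array(pos)-s["tcp_pos"]); o={"xyz":np.round(d,4)}
    if xang is not None:
        a=-(xang-np.arctan2(m[1,0],m[0,0])); a=(a+np.pi/2)%np.pi-np.pi/2
        o["yaw"]=round(np.degrees(a),2)
    print(o)
E
python3 - <<'E'
from mv import *
s,m=st(); print(m)
delta((F[0],F[1],.36),F[2],m,s)
delta((F[0],F[1],.247),F[2],m,s)
print(np.degrees(F[2]),np.degrees(T[2]))
E
```

```text
t 0.1 tcp [ 0.2275 -0.6086  0.4039] yawx 0.3579 tilt [-0.001  0.001 -1.   ] F [-0.0405  0.1803 -1.3402] M [ 0.0448 -0.0157 -0.0387] w 0.0879 q [ 1.1468  0.5371 -0.0044  1.5387  0.0026  1.0673 -0.0712]
[[ 0.9366  0.3503 -0.0006]
 [ 0.3503 -0.9366  0.0014]
 [-0.0001 -0.0015 -1.    ]]
{'xyz': array([ 0.4329, -0.545 ,  0.0447]), 'yaw': np.float64(-7.45)}
{'xyz': array([ 0.4329, -0.5449,  0.1577]), 'yaw': np.float64(-7.45)}
-152.03953020169337 -7.840269873188574
```

Call:
apply_moves(
  increments=[
    {"x": 0.025, "y": -0.031, "yaw": -1, "grip": 0.8},
    {"x": 0.05, "y": -0.062, "yaw": -2},
    {"x": 0.075, "y": -0.093, "yaw": -3},
    {"x": 0.1, "y": -0.124, "yaw": -4},
    {"x": 0.125, "y": -0.156, "yaw": -5},
    {"x": 0.15, "y": -0.188, "yaw": -6},
    {"x": 0.175, "y": -0.22, "yaw": -7},
    {"x": 0.2, "y": -0.251, "yaw": -7.5},
    {"x": 0.225, "y": -0.283, "yaw": -7.5},
    {"x": 0.25, "y": -0.315, "yaw": -7.5},
    {"x": 0.275, "y": -0.346, "yaw": -7.5},
    {"x": 0.3, "y": -0.378, "yaw": -7.5},
  ],
)

```text
invalid input
```

```bash
python3 - <<'E'
from mv import *
s,m=st(); delta((F[0],F[1],.30),F[2],m,s)
E
```

```text
t 0.1 tcp [ 0.2275 -0.6086  0.4039] yawx 0.3579 tilt [-0.001  0.001 -1.   ] F [-0.0405  0.1803 -1.3402] M [ 0.0448 -0.0157 -0.0387] w 0.0879 q [ 1.1468  0.5371 -0.0044  1.5387  0.0026  1.0673 -0.0712]
{'xyz': array([ 0.4329, -0.545 ,  0.1047]), 'yaw': np.float64(-7.45)}
```

Call:
apply_moves(
  increments=[
    {"x": 0.433, "y": -0.545, "z": 0, "yaw": -7.5, "grip": 0.8},
    {"x": 0.433, "y": -0.545, "z": 0, "yaw": -7.5, "grip": 0.8},
    {"x": 0.433, "y": -0.545, "z": 0, "yaw": -7.5, "grip": 0.8},
    {"x": 0.433, "y": -0.545, "z": 0, "yaw": -7.5, "grip": 0.8},
    {"x": 0.433, "y": -0.545, "z": 0, "yaw": -7.5, "grip": 0.8},
    {"x": 0.433, "y": -0.545, "z": 0, "yaw": -7.5, "grip": 0.8},
    {"x": 0.433, "y": -0.545, "z": 0, "yaw": -7.5, "grip": 0.8},
    {"x": 0.433, "y": -0.545, "z": 0, "yaw": -7.5, "grip": 0.8},
    {"x": 0.433, "y": -0.545, "z": 0, "yaw": -7.5, "grip": 0.8},
    {"x": 0.433, "y": -0.545, "z": 0, "yaw": -7.5, "grip": 0.8},
    {"x": 0.433, "y": -0.545, "z": 0, "yaw": -7.5, "grip": 0.8},
    {"x": 0.433, "y": -0.545, "z": 0, "yaw": -7.5, "grip": 0.8},
  ],
)

```text
time: 1.1
tcp_pos: [0.3817, -0.1312, 0.4047]
tcp_rot: [0.97, 0.242, -0.0, 0.0]
wrist_force: [1.1, 0.1, 0.1]
width: 0.0709
```

```bash
python3 - <<'E'
from mv import *
s,m=st(); delta((F[0],F[1],.30),F[2],m,s)
E
```

```text
t 1.1 tcp [ 0.3817 -0.1312  0.4047] yawx 0.4885 tilt [-0. -0. -1.] F [1.1426 0.1237 0.0687] M [-0.0274 -0.0861  0.0132] w 0.0709 q [ 0.5275  0.1298 -0.3304  2.1302  0.0545  0.8893 -0.917 ]
{'xyz': array([ 0.14  , -0.135 ,  0.1046]), 'yaw': np.float64(0.03)}
```

Call:
apply_moves(
  increments=[
    {"x": 0.14, "y": -0.135, "z": 0.09, "yaw": 0, "grip": 0.8},
    {"x": 0.14, "y": -0.135, "z": 0.09, "yaw": 0, "grip": 0.8},
    {"x": 0.14, "y": -0.135, "z": 0.09, "yaw": 0, "grip": 0.8},
    {"x": 0.14, "y": -0.135, "z": 0.09, "yaw": 0, "grip": 0.8},
    {"x": 0.14, "y": -0.135, "z": 0.09, "yaw": 0, "grip": 0.8},
    {"x": 0.14, "y": -0.135, "z": 0.09, "yaw": 0, "grip": 0.8},
    {"x": 0.14, "y": -0.135, "z": 0.09, "yaw": 0, "grip": 0.8},
    {"x": 0.14, "y": -0.135, "z": 0.09, "yaw": 0, "grip": 0.8},
  ],
)

```text
time: 1.77
tcp_pos: [0.4418, 0.0513, 0.3145]
tcp_rot: [0.97, 0.242, -0.001, 0.0]
wrist_force: [0.4, -0.9, 0.0]
width: 0.0705
```

```bash
python3 - <<'E'
from mv import *
s,m=st(); delta((F[0],F[1],.247),F[2],m,s)
im=ctrl.snapshot("top")[:,:,::-1]; sd=ctrl.snapshot("side")[:,:,::-1]
c=lambda i,x,y:cv2.resize(i[y:y+75,x:x+100],(400,300),interpolation=cv2.INTER_CUBIC)
cv2.imwrite("pics/g1.png",np.hstack([c(im,230,240),c(sd,310,210)]))
E
```

```text
t 1.77 tcp [0.4418 0.0513 0.3145] yawx 0.4893 tilt [-0.001 -0.001 -1.   ] F [ 0.4203 -0.9006  0.0322] M [-0.0576  0.0173 -0.0039] w 0.0705 q [ 0.1383  0.3642 -0.4184  2.1162  0.2257  0.7044 -1.5105]
{'xyz': array([ 0.0014, -0.002 ,  0.0675]), 'yaw': np.float64(0.08)}
```

View pics/g1.png

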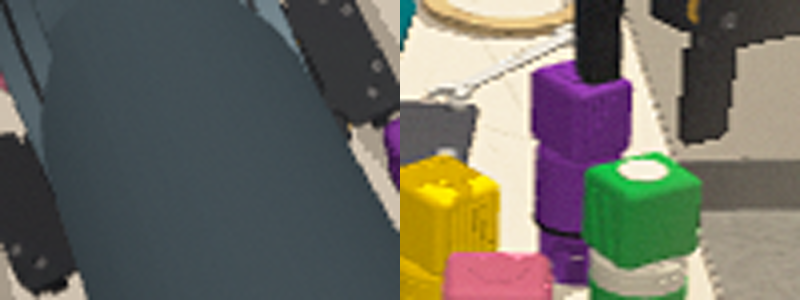

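The left crop shows only the arm covering the cartridge. In the right crop the two fingertips, at about (600,80) and (705,140), straddle the green cap at (643,170). I'll check the numbers against projection.

```bash
python3 - <<'E'
from mv import *
s,m=st()
for p in [(0,-.0353-.008,.166),(0,.0353+.008,.166)]:
    print("tip",(proj("side",s["tcp_pos"]+m@np.array(p))-[310,210])*4)
print("cap top",(proj("side",W(F,[(0,0,.118)]))-[310,210])*4)
E
```

```text
t 1.87 tcp [0.4419 0.0501 0.3151] yawx 0.4863 tilt [ 0.    -0.001 -1.   ] F [ 0.4323 -0.4977 -0.2536] M [-0.0259 -0.0468 -0.0123] w 0.0707 q [ 0.1403  0.3626 -0.4178  2.1163  0.2257  0.7042 -1.5109]
tip [[301.7573 142.4882]]
tip [[196.7767  78.397 ]]
cap top [[245.285 171.574]]
```

```bash
sed -i '1a\ ' mv.py; python3 - <<'E'
from mv import *
s,m=st(); delta((F[0]+.001,F[1],.247),F[2],m,s)
E
```

```text
t 1.87 tcp [0.4419 0.0501 0.3151] yawx 0.4863 tilt [ 0.    -0.001 -1.   ] F [ 0.4323 -0.4977 -0.2536] M [-0.0259 -0.0468 -0.0123] w 0.0707 q [ 0.1403  0.3626 -0.4178  2.1163  0.2257  0.7042 -1.5109]
{'xyz': array([ 0.0027, -0.0027,  0.0681]), 'yaw': np.float64(-0.1)}
```

Call:
apply_moves(
  increments=[
    {"x": 0.0027, "y": -0.0027, "z": 0.02, "yaw": 0, "grip": 0.8},
    {"x": 0.0027, "y": -0.0027, "z": 0.04, "yaw": 0, "grip": 0.8},
    {"x": 0.0027, "y": -0.0027, "z": 0.055, "yaw": 0, "grip": 0.8},
    {"x": 0.0027, "y": -0.0027, "z": 0.068, "yaw": 0, "grip": 0.8},
    {"x": 0.0027, "y": -0.0027, "z": 0.068, "yaw": 0, "grip": 0.8},
    {"x": 0.0027, "y": -0.0027, "z": 0.068, "yaw": 0, "grip": 0.8},
    {"x": 0.0027, "y": -0.0027, "z": 0.068, "yaw": 0, "grip": 0.3},
    {"x": 0.0027, "y": -0.0027, "z": 0.068, "yaw": 0, "grip": 0.3},
    {"x": 0.0027, "y": -0.0027, "z": 0.068, "yaw": 0, "grip": 0.3},
    {"x": 0.0027, "y": -0.0027, "z": 0.068, "yaw": 0, "grip": 0.3},
    {"x": 0.0027, "y": -0.0027, "z": 0.068, "yaw": 0, "grip": 0.3},
    {"x": 0.0027, "y": -0.0027, "z": 0.068, "yaw": 0, "grip": 0.3},
  ],
  force=10,
)

```text
time: 2.87
tcp_pos: [0.4434, 0.0554, 0.2471]
tcp_rot: [0.97, 0.242, 0.0, 0.0]
wrist_force: [-0.3, -0.2, 4.3]
width: 0.04
```

```bash
python3 - <<'E'
from mv import *
s,m=st()
E
```

```text
t 2.87 tcp [0.4434 0.0554 0.2471] yawx 0.4887 tilt [ 0.001  0.    -1.   ] F [-0.2563 -0.2035  4.2608] M [-0.0362  0.1209  0.0177] w 0.04 q [ 0.0714  0.4929 -0.3568  2.1487  0.3226  0.5491 -1.6056]
```

Gripped at 40 mm width. The last joint sits near one end of its range here, so I'll lift, turn by −144° to leave room for the final twist, and move to a clear patch of bench for the tipping.

Call:
apply_moves(
  increments=[
    {"x": 0, "y": 0, "z": -0.02, "yaw": 0, "grip": 0.3},
    {"x": 0, "y": 0, "z": -0.04, "yaw": 0, "grip": 0.3},
    {"x": 0, "y": 0, "z": -0.07, "yaw": 0, "grip": 0.3},
    {"x": 0, "y": 0, "z": -0.1, "yaw": 0, "grip": 0.3},
    {"x": 0, "y": 0, "z": -0.13, "yaw": 0, "grip": 0.3},
    {"x": 0, "y": 0, "z": -0.15, "yaw": -6, "grip": 0.3},
    {"x": 0, "y": 0, "z": -0.15, "yaw": -12, "grip": 0.3},
    {"x": 0, "y": 0, "z": -0.15, "yaw": -18, "grip": 0.3},
    {"x": 0, "y": 0, "z": -0.15, "yaw": -24, "grip": 0.3},
    {"x": 0, "y": 0, "z": -0.15, "yaw": -30, "grip": 0.3},
    {"x": 0, "y": 0, "z": -0.15, "yaw": -36, "grip": 0.3},
    {"x": 0, "y": 0, "z": -0.15, "yaw": -42, "grip": 0.3},
  ],
  force=25,
)

```text
time: 3.87
tcp_pos: [0.4428, 0.0553, 0.3963]
tcp_rot: [0.818, 0.576, -0.001, -0.0]
wrist_force: [0.4, 0.5, -3.2]
width: 0.0398
```

```bash
python3 - <<'E'
from mv import *
s,m=st(); delta((.45,-.165,.397),T[2]+np.pi,m,s)
# bench positions of neighbours
def ray(u,v,z):
    K,E=M["top"]; d=E[:3,:3]@np.linalg.inv(K)@[u,v,1]; return E[:3,3]+d*(z-E[2,3])/d[2]
print("purple",ray(340,275,.118),"edge",ray(400,318,0),"spanner",ray(445,255,0),ray(495,300,0),"bottle",ray(320,222,.078))
E
```

```text
t 3.87 tcp [0.4428 0.0553 0.3963] yawx 1.2271 tilt [-0.001 -0.    -1.   ] F [ 0.4334  0.5487 -3.2496] M [ 0.0298 -0.035   0.0686] w 0.0398 q [ 0.2897  0.2515 -0.5871  2.0343  0.1761  0.9052 -0.7361]
{'xyz': array([-0.205 ,  0.081 , -0.0006]), 'yaw': np.float64(78.15)}
purple [ 0.4579 -0.0685  0.118 ] edge [ 0.3829 -0.2041  0.    ] spanner [ 0.524  -0.3079  0.    ] [ 0.4239 -0.4141  0.    ] bottle [ 0.5777 -0.0277  0.078 ]
```

Call:
apply_moves(
  increments=[
    {"x": -0.04, "y": 0.016, "z": 0, "yaw": -7, "grip": 0.3},
    {"x": -0.08, "y": 0.032, "z": 0, "yaw": -14, "grip": 0.3},
    {"x": -0.11, "y": 0.044, "z": 0, "yaw": -21, "grip": 0.3},
    {"x": -0.14, "y": 0.055, "z": 0, "yaw": -28, "grip": 0.3},
    {"x": -0.17, "y": 0.067, "z": 0, "yaw": -35, "grip": 0.3},
    {"x": -0.19, "y": 0.075, "z": 0, "yaw": -42, "grip": 0.3},
    {"x": -0.205, "y": 0.081, "z": 0, "yaw": -49, "grip": 0.3},
    {"x": -0.205, "y": 0.081, "z": 0, "yaw": -56, "grip": 0.3},
    {"x": -0.205, "y": 0.081, "z": 0, "yaw": -63, "grip": 0.3},
    {"x": -0.205, "y": 0.081, "z": 0, "yaw": -70, "grip": 0.3},
    {"x": -0.205, "y": 0.081, "z": 0, "yaw": -77, "grip": 0.3},
    {"x": -0.205, "y": 0.081, "z": 0, "yaw": -84, "grip": 0.3},
  ],
)

```text
time: 4.87
tcp_pos: [0.4488, -0.1649, 0.3962]
tcp_rot: [0.25, 0.968, 0.0, -0.001]
wrist_force: [-0.4, 0.1, -3.0]
width: 0.0403
```

Call:
apply_moves(
  increments=[
    {"x": 0, "y": 0, "z": 0.02, "yaw": -6, "grip": 0.3},
    {"x": 0, "y": 0, "z": 0.04, "yaw": -12, "grip": 0.3},
    {"x": 0, "y": 0, "z": 0.07, "yaw": -18, "grip": 0.3},
    {"x": 0, "y": 0, "z": 0.09, "yaw": -18, "grip": 0.3},
    {"x": 0, "y": 0, "z": 0.11, "yaw": -18, "grip": 0.3},
    {"x": 0, "y": 0, "z": 0.125, "yaw": -18, "grip": 0.3},
    {"x": 0, "y": 0, "z": 0.135, "yaw": -18, "grip": 0.3},
    {"x": 0, "y": 0, "z": 0.135, "yaw": -18, "grip": 0.3},
    {"x": 0, "y": 0, "z": 0.135, "yaw": -18, "grip": 0.3},
    {"x": 0, "y": 0, "z": 0.135, "yaw": -18, "grip": 0.3},
  ],
)

```text
time: 5.7
tcp_pos: [0.4496, -0.165, 0.2625]
tcp_rot: [0.099, 0.995, -0.0, 0.001]
wrist_force: [0.3, 0.6, -1.8]
width: 0.0397
```

```bash
python3 - <<'E'
from mv import *
s,m=st(); delta((.45,-.165,.247),T[2]+np.pi,m,s)
sd=ctrl.snapshot("side")[:,:,::-1]
cv2.imwrite("pics/p2.png",cv2.resize(sd[150:300,260:460],(800,600),interpolation=cv2.INTER_CUBIC))
E
```

```text
t 5.7 tcp [ 0.4496 -0.165   0.2625] yawx 2.9434 tilt [ 0.001 -0.    -1.   ] F [ 0.2542  0.5978 -1.7897] M [ 0.0535 -0.124   0.0265] w 0.0397 q [ 0.771   0.5624 -0.6392  2.0535  0.5249  0.6883  1.1621]
{'xyz': array([-0.0004,  0.0001,  0.0155]), 'yaw': np.float64(-3.51)}
```

View pics/p2.png

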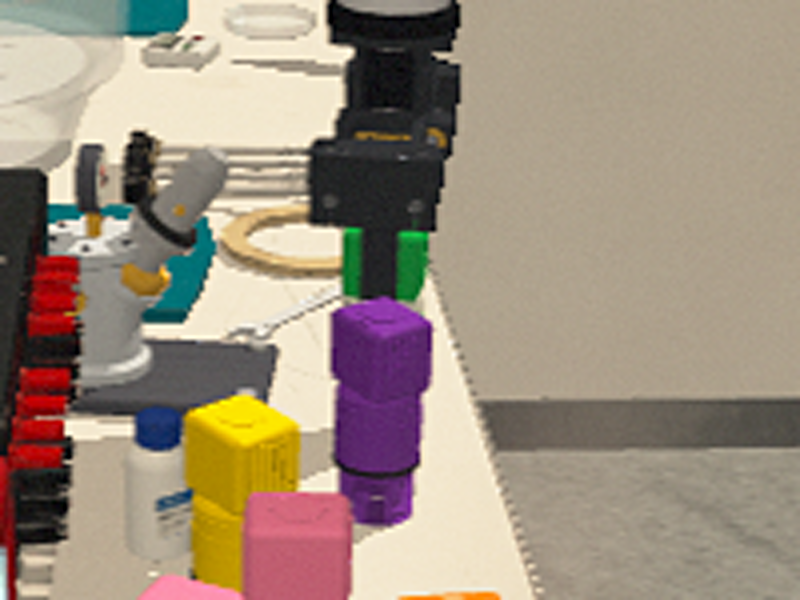

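The cartridge hangs upright in the jaws at (386,265) in the crop, behind purple and just above the bench. I'll touch down gently.

Call:
apply_moves(
  increments=[
    {"x": 0, "y": 0, "z": 0.005, "yaw": -3.5, "grip": 0.3},
    {"x": 0, "y": 0, "z": 0.009, "yaw": -3.5, "grip": 0.3},
    {"x": 0, "y": 0, "z": 0.012, "yaw": -3.5, "grip": 0.3},
    {"x": 0, "y": 0, "z": 0.014, "yaw": -3.5, "grip": 0.3},
    {"x": 0, "y": 0, "z": 0.0155, "yaw": -3.5, "grip": 0.3},
    {"x": 0, "y": 0, "z": 0.0165, "yaw": -3.5, "grip": 0.3},
    {"x": 0, "y": 0, "z": 0.0165, "yaw": -3.5, "grip": 0.3},
    {"x": 0, "y": 0, "z": 0.0165, "yaw": -3.5, "grip": 0.3},
  ],
)

```text
time: 6.42
tcp_pos: [0.45, -0.165, 0.247]
tcp_rot: [0.069, 0.998, -0.001, 0.001]
wrist_force: [-4.5, -0.1, 19.5]
width: 0.0396
```

```bash
python3 - <<'E'
from mv import *
s,m=st()
E
```

```text
t 6.42 tcp [ 0.45  -0.165  0.247] yawx 3.0034 tilt [ 0.001 -0.002 -1.   ] F [-4.4878 -0.0608 19.4754] M [ 0.1551  0.9597 -0.108 ] w 0.0396 q [ 0.7614  0.5922 -0.6296  2.0588  0.5663  0.6631  1.1864]
```

Call:
apply_moves(
  increments=[
    {"x": 0.005, "y": 0, "z": -0.0013, "yaw": 0, "grip": 0.3},
    {"x": 0.0101, "y": 0, "z": -0.0018, "yaw": 0, "grip": 0.3},
    {"x": 0.0152, "y": 0, "z": -0.0023, "yaw": 0, "grip": 0.3},
    {"x": 0.0203, "y": 0, "z": -0.0024, "yaw": 0, "grip": 0.3},
    {"x": 0.0254, "y": 0, "z": -0.0023, "yaw": 0, "grip": 0.3},
    {"x": 0.0305, "y": 0, "z": -0.0018, "yaw": 0, "grip": 0.3},
    {"x": 0.0356, "y": 0, "z": -0.0013, "yaw": 0, "grip": 0.3},
    {"x": 0.0406, "y": 0, "z": -0.0004, "yaw": 0, "grip": 0.3},
    {"x": 0.0456, "y": 0, "z": 0.0007, "yaw": 0, "grip": 0.3},
    {"x": 0.0505, "y": 0, "z": 0.002, "yaw": 0, "grip": 0.3},
    {"x": 0.0555, "y": 0, "z": 0.0037, "yaw": 0, "grip": 0.3},
    {"x": 0.0605, "y": 0, "z": 0.0056, "yaw": 0, "grip": 0.3},
  ],
  force=12,
)

```text
time: 7.42
tcp_pos: [0.3912, -0.1565, 0.2413]
tcp_rot: [0.068, 0.998, -0.0, 0.003]
wrist_force: [0.8, 1.7, 15.4]
width: 0.0402
```

Call:
apply_moves(
  increments=[
    {"x": 0.003, "y": 0, "z": 0.0015, "yaw": 0, "grip": 0.3},
    {"x": 0.003, "y": 0, "z": 0.0015, "yaw": 0, "grip": 0.3},
  ],
)

```text
time: 7.58
tcp_pos: [0.3869, -0.156, 0.2392]
tcp_rot: [0.068, 0.998, -0.0, 0.002]
wrist_force: [-1.5, 0.8, 12.9]
width: 0.0402
```

```bash
python3 - <<'E'
from mv import *
s,m=st()
sd=ctrl.snapshot("side")[:,:,::-1]; tp=ctrl.snapshot("top")[:,:,::-1]
c=lambda i,x,y:cv2.resize(i[y:y+75,x:x+100],(400,300),interpolation=cv2.INTER_CUBIC)
cv2.imwrite("pics/p3.png",np.hstack([c(sd,310,180),c(tp,350,240)]))
E
```

```text
t 7.58 tcp [ 0.3869 -0.156   0.2392] yawx 3.005 tilt [ 0.003 -0.001 -1.   ] F [-1.5198  0.7556 12.8523] M [ 0.399  -0.006   0.0307] w 0.0402 q [ 0.799   0.5297 -0.6246  2.2109  0.587   0.563   1.1653]
```

View pics/p3.png

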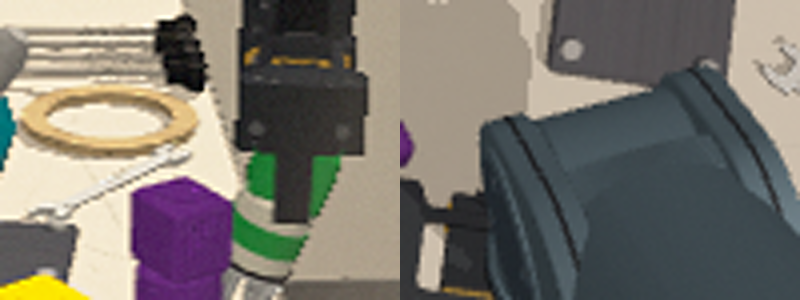

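Left crop: the cartridge is tilted in the jaws with its cap toward the robot. I'll grip firmly, lift, and move to the approach point on the spigot axis.

Call:
apply_moves(
  increments=[
    {"x": 0, "y": 0, "z": 0, "yaw": 0, "grip": 0.3},
    {"x": 0, "y": 0, "z": 0, "yaw": 0, "grip": 0.3},
    {"x": 0, "y": 0, "z": -0.01, "yaw": 0, "grip": 0.3},
    {"x": 0, "y": 0, "z": -0.03, "yaw": 0, "grip": 0.3},
    {"x": 0, "y": 0, "z": -0.06, "yaw": 0, "grip": 0.3},
    {"x": 0, "y": 0, "z": -0.09, "yaw": 0, "grip": 0.3},
    {"x": 0, "y": 0, "z": -0.12, "yaw": 0, "grip": 0.3},
    {"x": 0, "y": 0, "z": -0.15, "yaw": 0, "grip": 0.3},
    {"x": 0, "y": 0, "z": -0.168, "yaw": 0, "grip": 0.3},
    {"x": 0, "y": 0, "z": -0.168, "yaw": 0, "grip": 0.3},
    {"x": 0, "y": 0, "z": -0.168, "yaw": 0, "grip": 0.3},
    {"x": 0, "y": 0, "z": -0.168, "yaw": 0, "grip": 0.3},
  ],
  force=40,
)

```text
time: 8.68
tcp_pos: [0.3855, -0.1563, 0.4051]
tcp_rot: [0.069, 0.998, 0.0, -0.001]
wrist_force: [-1.0, 0.2, -2.7]
width: 0.0397
```

```bash
cat >> mv.py <<'E'
def grip(s,dz=0.0,dr=0.0):  # TCP for skirt edge s (m) out from nut
    p=W(T,g0+gz*(s+.100))[0]; return p+[0,0,.147]
E
python3 - <<'E'
from mv import *
s,m=st(); delta(grip(.13),T[2]+np.pi,m,s)
E
```

```text
t 8.68 tcp [ 0.3855 -0.1563  0.4051] yawx 3.0042 tilt [-0.002  0.    -1.   ] F [-1.0079  0.231  -2.7327] M [ 0.0136 -0.1108 -0.0196] w 0.0397 q [ 1.0576  0.2287 -0.8675  2.0805  0.2182  0.9252  1.5036]
{'xyz': array([-0.081 , -0.05  , -0.0142]), 'yaw': np.float64(-0.03)}
```

Call:
apply_moves(
  increments=[
    {"x": 0, "y": 0, "z": -0.0142, "yaw": 0, "grip": 0.3},
    {"x": -0.016, "y": -0.01, "z": -0.0142, "yaw": 0, "grip": 0.3},
    {"x": -0.032, "y": -0.02, "z": -0.0142, "yaw": 0, "grip": 0.3},
    {"x": -0.048, "y": -0.03, "z": -0.0142, "yaw": 0, "grip": 0.3},
    {"x": -0.064, "y": -0.04, "z": -0.0142, "yaw": 0, "grip": 0.3},
    {"x": -0.075, "y": -0.047, "z": -0.0142, "yaw": 0, "grip": 0.3},
    {"x": -0.081, "y": -0.05, "z": -0.0142, "yaw": 0, "grip": 0.3},
    {"x": -0.081, "y": -0.05, "z": -0.0142, "yaw": 0, "grip": 0.3},
    {"x": -0.081, "y": -0.05, "z": -0.0142, "yaw": 0, "grip": 0.3},
    {"x": -0.081, "y": -0.05, "z": -0.0142, "yaw": 0, "grip": 0.3},
  ],
)

```text
time: 9.52
tcp_pos: [0.4591, -0.2161, 0.4197]
tcp_rot: [0.068, 0.998, 0.0, -0.001]
wrist_force: [-0.4, 0.5, -2.4]
width: 0.0397
```

```bash
cat > look.py <<'E'
from mv import *
import sys
name,sedge,al=sys.argv[1],float(sys.argv[2]),float(sys.argv[3])
s,m=st(); delta(grip(sedge),T[2]+np.pi,m,s)
# overlay: cartridge hung from present grasp point with tilt al, grip 100 mm up
G=s["tcp_pos"]+m@[0,0,.147]; r=R.from_matrix(np.column_stack([-m[:,0],m[:,1],-m[:,2]]))*R.from_euler('y',-al)
cyl=lambda z,rad:r.apply([(rad*np.cos(t),rad*np.sin(t),z-.1) for t in np.linspace(0,2*np.pi,25)])+G
ax=r.apply([(0,0,-.1),(0,0,.018)])+G
out=[]
for n,x,y,w,h in (("side",270,140,100,112),("top",370,180,100,112)):
    im=cv2.cvtColor(ctrl.snapshot(n),cv2.COLOR_RGB2BGR); k=4
    im=cv2.resize(im[y:y+h,x:x+w],None,fx=k,fy=k,interpolation=cv2.INTER_CUBIC)
    for S,c in ((cyl(0,.021),(255,0,255)),(cyl(.07,.024),(255,0,255)),(ax,(255,0,255)),(W(T,[g0,g0+gz*.09]),(0,255,255)),(W(T,ring(.09,.008)),(0,255,255))):
        cv2.polylines(im,[((proj(n,S)-[x-.5,y-.5])*k).round().astype(int).reshape(-1,1,2)],False,c,1)
    out.append(im)
cv2.imwrite(name,np.hstack(out))
E
python3 look.py pics/a1.png .13 .62
```

```text
t 9.52 tcp [ 0.4591 -0.2161  0.4197] yawx 3.0054 tilt [-0.002  0.001 -1.   ] F [-0.3524  0.5167 -2.3957] M [ 0.074  -0.124  -0.0252] w 0.0397 q [ 1.001   0.385  -0.8065  1.8593  0.3206  1.034   1.4984]
{'xyz': array([ 0.0001, -0.0008,  0.0005]), 'yaw': np.float64(0.04)}
```

View pics/a1.png

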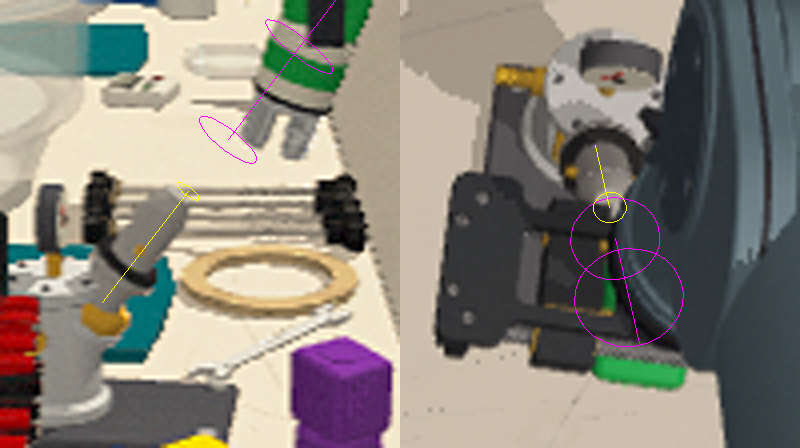

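The overlay shows the cartridge is tilted less than 0.62: the skirt mouth is at (269,148) against the predicted (228,138). I'll work out the real tilt and grip offset from the axis line.

```bash
python3 - <<'E'
from mv import *
s,m=st()
G=s["tcp_pos"]+m@[0,0,.147]
px=lambda P:(proj("side",P)-[269.5,139.5])*4+[3.5,0]   # robot-bias corrected crop px
print("G",px(G)); B=R.from_matrix(np.column_stack([-m[:,0],m[:,1],-m[:,2]]))
# silhouettes: skirt mouth centre (269,148), band centre (298,85), black ring centre (290,101)
def f(p):
    al,o,zg=p; r=B*R.from_euler('y',-al)
    q=lambda z:px(G+r.apply([o,0,z-zg]))[0]
    a=q(0)-[269,148]; l=q(.05)-q(0); n=np.array([-l[1],l[0]])/np.linalg.norm(l)
    return [*a,n@(np.array([298,85])-q(0)),(zg-.1)*300]
r=least_squares(f,[.4,0,.1]); print(r.x,r.fun)
for al in(.3,.4,.5,.62): print(al,px(G+(B*R.from_euler('y',-al)).apply([0,0,-.1])))
print("trap axis side px",px(W(T,g0+gz*.04)),px(W(T,g0+gz*.09)))
E
```

```text
t 9.62 tcp [ 0.4591 -0.2163  0.4201] yawx 3.0051 tilt [-0.001 -0.    -1.   ] F [-0.9442 -0.8293 -2.9409] M [ 0.0793 -0.1565  0.0146] w 0.0394 q [ 1.0013  0.3843 -0.8065  1.8588  0.3207  1.034   1.4984]
G [[333.6843   4.0121]]
[ 0.3967 -0.0008  0.0937] [-0.1344  0.3195  0.0063 -1.8897]
0.3 [[278.5945 163.0404]]
0.4 [[262.7911 156.8793]]
0.5 [[247.6532 149.2317]]
0.62 [[230.5606 138.1853]]
trap axis side px [[143.0069 253.0993]] [[191.0937 190.6668]]
```

Tilt comes out at about 0.40 rad, gripped about 95 mm up. The spigot nose can supply the rest: I'll slip the mouth over the nose at the present tilt, then swing the grip point onto the axis while going deeper, with a light grip. I'm also shifting the trap estimate +3 mm in x, from the side view relative to the robot.

```bash
cat > plan.py <<'E'
from mv import *
T=T+[.003,0,0]
def G(d,al,zg=.095,st=.088): return W(T,g0+gz*st+(zg-d)*np.array([-np.sin(al),0,np.cos(al)]))[0]+[0,0,.147]
if __name__=="__main__":
    s,m=st()
    for d,al in [(-.015,.4),(0,.4),(.006,.4),(.012,.4),(.02,.47),(.028,.55),(.035,.62),(.04,.62),(.045,.62)]:
        print(d,al,end=' '); delta(G(d,al),T[2]+np.pi,m,s)
E
python3 plan.py
```

```text
t 9.62 tcp [ 0.4591 -0.2163  0.4201] yawx 3.0051 tilt [-0.001 -0.    -1.   ] F [-0.9442 -0.8293 -2.9409] M [ 0.0793 -0.1565  0.0146] w 0.0394 q [ 1.0013  0.3843 -0.8065  1.8588  0.3207  1.034   1.4984]
-0.015 0.4 {'xyz': array([-0.0425, -0.0002,  0.0152]), 'yaw': np.float64(0.02)}
0 0.4 {'xyz': array([-0.0483, -0.0002,  0.029 ]), 'yaw': np.float64(0.02)}
0.006 0.4 {'xyz': array([-0.0507, -0.0002,  0.0345]), 'yaw': np.float64(0.02)}
0.012 0.4 {'xyz': array([-0.053 , -0.0002,  0.04  ]), 'yaw': np.float64(0.02)}
0.02 0.47 {'xyz': array([-0.0514, -0.0002,  0.0496]), 'yaw': np.float64(0.02)}
0.028 0.55 {'xyz': array([-0.0503, -0.0002,  0.0593]), 'yaw': np.float64(0.02)}
0.035 0.62 {'xyz': array([-0.0505, -0.0002,  0.0676]), 'yaw': np.float64(0.02)}
0.04 0.62 {'xyz': array([-0.0534, -0.0002,  0.0717]), 'yaw': np.float64(0.02)}
0.045 0.62 {'xyz': array([-0.0563, -0.0002,  0.0758]), 'yaw': np.float64(0.02)}
```

Call:
apply_moves(
  increments=[
    {"x": -0.015, "y": 0, "z": 0.005, "yaw": 0, "grip": 0.3},
    {"x": -0.03, "y": 0, "z": 0.01, "yaw": 0, "grip": 0.3},
    {"x": -0.0425, "y": 0, "z": 0.015, "yaw": 0, "grip": 0.3},
    {"x": -0.0425, "y": 0, "z": 0.015, "yaw": 0, "grip": 0.3},
    {"x": -0.0445, "y": 0, "z": 0.02, "yaw": 0, "grip": 0.3},
    {"x": -0.0465, "y": 0, "z": 0.025, "yaw": 0, "grip": 0.3},
    {"x": -0.0483, "y": 0, "z": 0.029, "yaw": 0, "grip": 0.3},
    {"x": -0.0495, "y": 0, "z": 0.032, "yaw": 0, "grip": 0.3},
    {"x": -0.0507, "y": 0, "z": 0.0345, "yaw": 0, "grip": 0.3},
    {"x": -0.0507, "y": 0, "z": 0.0345, "yaw": 0, "grip": 0.3},
    {"x": -0.0507, "y": 0, "z": 0.0345, "yaw": 0, "grip": 0.3},
  ],
)

```text
time: 10.53
tcp_pos: [0.5099, -0.2238, 0.3858]
tcp_rot: [0.068, 0.998, 0.0, -0.0]
wrist_force: [0.6, 0.9, -1.9]
width: 0.0395
```

```bash
python3 look.py pics/a2.png .13 .40; python3 plan.py
```

```text
t 10.53 tcp [ 0.5099 -0.2238  0.3858] yawx 3.0045 tilt [-0.  0. -1.] F [ 0.5916  0.8756 -1.8678] M [-0.0092 -0.1422 -0.0093] w 0.0395 q [ 0.901   0.5111 -0.7572  1.774   0.4054  1.0192  1.424 ]
{'xyz': array([ 0.0515, -0.0001, -0.0334]), 'yaw': np.float64(-0.01)}
t 10.63 tcp [ 0.5099 -0.2238  0.386 ] yawx 3.0044 tilt [ 0. -0. -1.] F [-0.2584  0.083  -1.6021] M [ 0.0493 -0.194   0.0488] w 0.0397 q [ 0.9011  0.5108 -0.7573  1.7738  0.4054  1.0192  1.424 ]
-0.015 0.4 {'xyz': array([ 0.0089,  0.0003, -0.019 ]), 'yaw': np.float64(-0.02)}
0 0.4 {'xyz': array([ 0.003 ,  0.0003, -0.0051]), 'yaw': np.float64(-0.02)}
0.006 0.4 {'xyz': array([0.0007, 0.0003, 0.0004]), 'yaw': np.float64(-0.02)}
0.012 0.4 {'xyz': array([-0.0016,  0.0003,  0.0059]), 'yaw': np.float64(-0.02)}
0.02 0.47 {'xyz': array([0.    , 0.0003, 0.0155]), 'yaw': np.float64(-0.02)}
0.028 0.55 {'xyz': array([0.0011, 0.0003, 0.0252]), 'yaw': np.float64(-0.02)}
0.035 0.62 {'xyz': array([0.0009, 0.0003, 0.0335]), 'yaw': np.float64(-0.02)}
0.04 0.62 {'xyz': array([-0.002 ,  0.0003,  0.0376]), 'yaw': np.float64(-0.02)}
0.045 0.62 {'xyz': array([-0.0049,  0.0003,  0.0417]), 'yaw': np.float64(-0.02)}
```

View pics/a2.png

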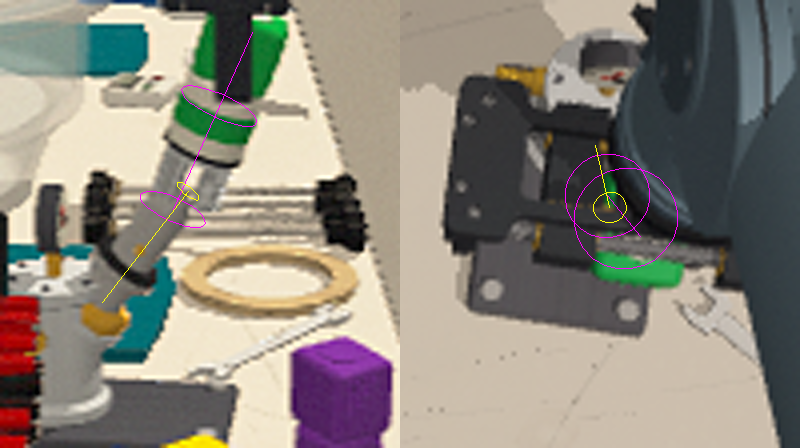

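The mouth has just entered over the nose: prongs at (160,200) and (205,210), nose tip at (178,188). The cartridge axis has slope 0.34, so the tilt is nearer 0.31, and it passes about 7 mm in front of the tip. I'll recentre.

```bash
sed -i 's/\[.003,0,0\]/[.001,0,0]/; s/zg=.095/zg=.098/' plan.py; sed -i '/for d,al in/s/\[.*\]:/[(.004,.31),(.01,.31),(.015,.35),(.02,.41),(.025,.48),(.03,.55),(.035,.62),(.04,.62),(.045,.62)]:/' plan.py; python3 plan.py
```

```text
t 10.63 tcp [ 0.5099 -0.2238  0.386 ] yawx 3.0044 tilt [ 0. -0. -1.] F [-0.2584  0.083  -1.6021] M [ 0.0493 -0.194   0.0488] w 0.0397 q [ 0.9011  0.5108 -0.7573  1.7738  0.4054  1.0192  1.424 ]
0.004 0.31 {'xyz': array([-0.0033,  0.0001, -0.0072]), 'yaw': np.float64(-0.02)}
0.01 0.31 {'xyz': array([-0.0051,  0.0001, -0.0014]), 'yaw': np.float64(-0.02)}
0.015 0.35 {'xyz': array([-0.0035,  0.0001,  0.0044]), 'yaw': np.float64(-0.02)}
0.02 0.41 {'xyz': array([-0.0009,  0.0001,  0.0108]), 'yaw': np.float64(-0.02)}
0.025 0.48 {'xyz': array([0.0017, 0.0001, 0.0176]), 'yaw': np.float64(-0.02)}
0.03 0.55 {'xyz': array([0.0036, 0.0001, 0.0244]), 'yaw': np.float64(-0.02)}
0.035 0.62 {'xyz': array([0.0046, 0.0001, 0.0311]), 'yaw': np.float64(-0.02)}
0.04 0.62 {'xyz': array([0.0017, 0.0001, 0.0352]), 'yaw': np.float64(-0.02)}
0.045 0.62 {'xyz': array([-0.0012,  0.0001,  0.0392]), 'yaw': np.float64(-0.02)}
```

Call:
apply_moves(
  increments=[
    {"x": -0.003, "y": 0, "z": 0, "yaw": 0, "grip": 0.3},
    {"x": -0.006, "y": 0, "z": 0, "yaw": 0, "grip": 0.3},
    {"x": -0.006, "y": 0, "z": 0.0015, "yaw": 0, "grip": 0.3},
    {"x": -0.0055, "y": 0, "z": 0.003, "yaw": 0, "grip": 0.3},
    {"x": -0.005, "y": 0, "z": 0.0045, "yaw": 0, "grip": 0.3},
    {"x": -0.0045, "y": 0, "z": 0.006, "yaw": 0, "grip": 0.3},
    {"x": -0.004, "y": 0, "z": 0.0075, "yaw": 0, "grip": 0.3},
    {"x": -0.0035, "y": 0, "z": 0.0085, "yaw": 0, "grip": 0.3},
    {"x": -0.0035, "y": 0, "z": 0.0085, "yaw": 0, "grip": 0.3},
  ],
  force=10,
)

```text
time: 11.38
tcp_pos: [0.5135, -0.2243, 0.3774]
tcp_rot: [0.068, 0.998, -0.0, 0.0]
wrist_force: [1.5, 0.2, 0.6]
width: 0.0397
```

Call:
apply_moves(
  increments=[
    {"x": 0.0005, "y": 0, "z": 0.0013, "yaw": 0, "grip": 0.3},
    {"x": 0.001, "y": 0, "z": 0.0026, "yaw": 0, "grip": 0.3},
    {"x": 0.0015, "y": 0, "z": 0.004, "yaw": 0, "grip": 0.3},
    {"x": 0.002, "y": 0, "z": 0.0053, "yaw": 0, "grip": 0.3},
    {"x": 0.0025, "y": 0, "z": 0.0066, "yaw": 0, "grip": 0.3},
    {"x": 0.0025, "y": 0, "z": 0.0066, "yaw": 0, "grip": 0.3},
  ],
)

```text
time: 11.88
tcp_pos: [0.5109, -0.224, 0.3704]
tcp_rot: [0.069, 0.998, 0.0, 0.0]
wrist_force: [1.9, 0.7, 0.6]
width: 0.0399
```

Call:
apply_moves(
  increments=[
    {"x": 0.0008, "y": 0, "z": 0.0013, "yaw": 0, "grip": 0.3},
    {"x": 0.0016, "y": 0, "z": 0.0026, "yaw": 0, "grip": 0.3},
    {"x": 0.0023, "y": 0, "z": 0.004, "yaw": 0, "grip": 0.3},
    {"x": 0.003, "y": 0, "z": 0.0054, "yaw": 0, "grip": 0.3},
    {"x": 0.0036, "y": 0, "z": 0.0067, "yaw": 0, "grip": 0.3},
    {"x": 0.0041, "y": 0, "z": 0.008, "yaw": 0, "grip": 0.3},
    {"x": 0.0046, "y": 0, "z": 0.0093, "yaw": 0, "grip": 0.3},
    {"x": 0.0046, "y": 0, "z": 0.0093, "yaw": 0, "grip": 0.3},
  ],
)

```text
time: 12.55
tcp_pos: [0.5062, -0.2233, 0.361]
tcp_rot: [0.068, 0.998, 0.0, -0.0]
wrist_force: [0.7, 1.2, -0.2]
width: 0.0403
```

```bash
python3 look.py pics/a3.png .055 .55; python3 plan.py|tail -4
```

```text
t 12.55 tcp [ 0.5062 -0.2233  0.361 ] yawx 3.0045 tilt [-0.  0. -1.] F [ 0.6925  1.1875 -0.1863] M [ 0.0433 -0.6608  0.0037] w 0.0403 q [ 0.8916  0.5356 -0.7417  1.8047  0.4309  0.9704  1.4037]
{'xyz': array([ 0.0042, -0.0001,  0.0029]), 'yaw': np.float64(-0.01)}
0.03 0.55 {'xyz': array([-0.0002,  0.0001, -0.0005]), 'yaw': np.float64(-0.02)}
0.035 0.62 {'xyz': array([0.0009, 0.0001, 0.0062]), 'yaw': np.float64(-0.02)}
0.04 0.62 {'xyz': array([-0.002 ,  0.0001,  0.0103]), 'yaw': np.float64(-0.02)}
0.045 0.62 {'xyz': array([-0.0049,  0.0001,  0.0144]), 'yaw': np.float64(-0.02)}
```

View pics/a3.png

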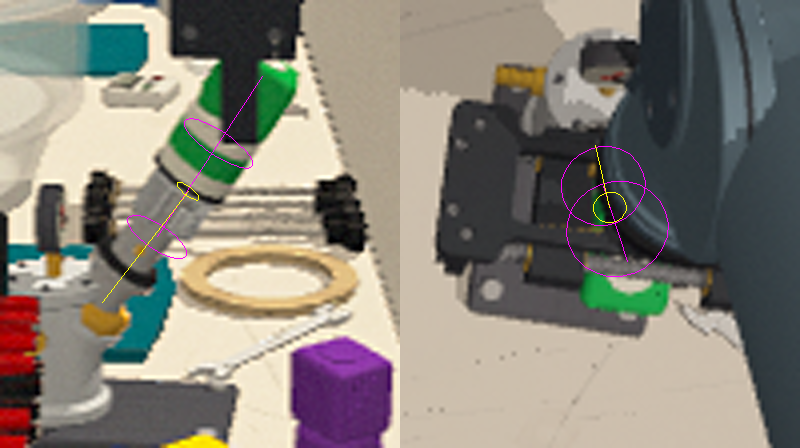

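The left crop shows the mouth at about (155,235), just above the lug at (142,250), and the cartridge swinging into line at about 0.53 rad, with low forces. I'll finish aligning and go on.

Call:
apply_moves(
  increments=[
    {"x": 0.0007, "y": 0, "z": 0.001, "yaw": 0, "grip": 0.3},
    {"x": 0.0012, "y": 0, "z": 0.002, "yaw": 0, "grip": 0.3},
    {"x": 0.0016, "y": 0, "z": 0.0032, "yaw": 0, "grip": 0.3},
    {"x": 0.0018, "y": 0, "z": 0.0045, "yaw": 0, "grip": 0.3},
    {"x": 0.0014, "y": 0, "z": 0.006, "yaw": 0, "grip": 0.3},
    {"x": 0.0006, "y": 0, "z": 0.0072, "yaw": 0, "grip": 0.3},
    {"x": -0.0002, "y": 0, "z": 0.0083, "yaw": 0, "grip": 0.3},
    {"x": -0.0002, "y": 0, "z": 0.0083, "yaw": 0, "grip": 0.3},
  ],
)

```text
time: 13.32
tcp_pos: [0.5067, -0.2234, 0.3528]
tcp_rot: [0.068, 0.998, 0.0, -0.0]
wrist_force: [1.7, 0.4, -0.6]
width: 0.0402
```

```bash
python3 plan.py|tail -3; python3 - <<'E'
from mv import *
s,m=st(); print("axial",gz@R.from_euler('z',-T[2]).apply(s["wrist_force"]))
E
```

```text
0.035 0.62 {'xyz': array([ 0.0013,  0.0001, -0.0021]), 'yaw': np.float64(-0.01)}
0.04 0.62 {'xyz': array([-0.0016,  0.0001,  0.002 ]), 'yaw': np.float64(-0.01)}
0.045 0.62 {'xyz': array([-0.0045,  0.0001,  0.0061]), 'yaw': np.float64(-0.01)}
t 13.32 tcp [ 0.5067 -0.2234  0.3528] yawx 3.0045 tilt [-0.  0. -1.] F [ 1.655   0.4125 -0.5971] M [-0.0087 -0.7105 -0.0093] w 0.0402 q [ 0.8858  0.5465 -0.7351  1.8104  0.4409  0.9555  1.3958]
axial -1.4058886236707409
```

Call:
apply_moves(
  increments=[
    {"x": -0.0006, "y": 0, "z": 0.0008, "yaw": 0, "grip": 0.3},
    {"x": -0.0012, "y": 0, "z": 0.0016, "yaw": 0, "grip": 0.3},
    {"x": -0.0017, "y": 0, "z": 0.0024, "yaw": 0, "grip": 0.3},
    {"x": -0.0023, "y": 0, "z": 0.0033, "yaw": 0, "grip": 0.3},
    {"x": -0.0029, "y": 0, "z": 0.0041, "yaw": 0, "grip": 0.3},
    {"x": -0.0035, "y": 0, "z": 0.0049, "yaw": 0, "grip": 0.3},
    {"x": -0.0041, "y": 0, "z": 0.0057, "yaw": 0, "grip": 0.3},
    {"x": -0.0046, "y": 0, "z": 0.0065, "yaw": 0, "grip": 0.3},
    {"x": -0.0046, "y": 0, "z": 0.0065, "yaw": 0, "grip": 0.3},
  ],
)

```text
time: 14.07
tcp_pos: [0.5112, -0.224, 0.3464]
tcp_rot: [0.069, 0.998, 0.0, -0.0]
wrist_force: [1.1, -0.1, -0.6]
width: 0.0398
```

Call:
apply_moves(
  increments=[
    {"x": -0.0006, "y": 0, "z": 0.0008, "yaw": 0, "grip": 0.3},
    {"x": -0.0012, "y": 0, "z": 0.0016, "yaw": 0, "grip": 0.3},
    {"x": -0.0017, "y": 0, "z": 0.0024, "yaw": 0, "grip": 0.3},
    {"x": -0.0023, "y": 0, "z": 0.0033, "yaw": 0, "grip": 0.3},
    {"x": -0.0023, "y": 0, "z": 0.0033, "yaw": 0, "grip": 0.3},
  ],
)

```text
time: 14.48
tcp_pos: [0.5135, -0.2243, 0.3431]
tcp_rot: [0.068, 0.998, 0.0, 0.0]
wrist_force: [1.9, -1.7, -1.6]
width: 0.0398
```

```bash
cat > ax.py <<'E'
from mv import *
s,m=st(); f=R.from_euler('z',-T[2]).apply(s["wrist_force"])+[0,0,2.6]
print("axial",gz@f,"inplane x",gx@f,"y",f[1], "grip s",(R.from_euler('z',-T[2]).apply(s["tcp_pos"]-[0,0,.147]-[T[0],T[1],0])-g0)@np.column_stack([gx,[0,1,0],gz]))
E
python3 ax.py
```

```text
t 14.48 tcp [ 0.5135 -0.2243  0.3431] yawx 3.0046 tilt [ 0.  0. -1.] F [ 1.8675 -1.7271 -1.5798] M [ 0.001  -0.4967  0.0062] w 0.0398 q [ 0.8704  0.5689 -0.7243  1.8011  0.4558  0.9457  1.3843]
axial -0.3814821822411015 inplane x 2.290269135166746 y -1.4561891121551709 grip s [0.0007 0.0001 0.1361]
```

Call:
apply_moves(
  increments=[
    {"x": -0.0006, "y": 0, "z": 0.0008, "yaw": 0, "grip": 0.3},
    {"x": -0.0012, "y": 0, "z": 0.0016, "yaw": 0, "grip": 0.3},
    {"x": -0.0017, "y": 0, "z": 0.0024, "yaw": 0, "grip": 0.3},
    {"x": -0.0023, "y": 0, "z": 0.0033, "yaw": 0, "grip": 0.3},
    {"x": -0.0023, "y": 0, "z": 0.0033, "yaw": 0, "grip": 0.3},
  ],
  force=20,
)

```text
time: 14.9
tcp_pos: [0.5158, -0.2247, 0.3399]
tcp_rot: [0.069, 0.998, 0.0, 0.0]
wrist_force: [2.0, -0.8, -1.5]
width: 0.0397
```

```bash
python3 ax.py|tail -1
```

```text
axial -0.28157082181630005 inplane x 2.322315385141512 y -0.4795077323292587 grip s [0.0007 0.     0.132 ]
```

Call:
apply_moves(
  increments=[
    {"x": -0.0006, "y": 0, "z": 0.0008, "yaw": 0, "grip": 0.3},
    {"x": -0.0012, "y": 0, "z": 0.0016, "yaw": 0, "grip": 0.3},
    {"x": -0.0017, "y": 0, "z": 0.0024, "yaw": 0, "grip": 0.3},
    {"x": -0.0017, "y": 0, "z": 0.0024, "yaw": 0, "grip": 0.3},
  ],
)

```text
time: 15.23
tcp_pos: [0.5175, -0.2249, 0.3375]
tcp_rot: [0.069, 0.998, 0.0, 0.0]
wrist_force: [1.2, -0.3, -1.5]
width: 0.0402
```

```bash
python3 ax.py|tail -1
```

```text
axial 0.1802862344698454 inplane x 1.6965687493935413 y -0.1561291442805881 grip s [0.0007 0.0001 0.1291]
```

Call:
apply_moves(
  increments=[
    {"x": -0.0006, "y": 0, "z": 0.0008, "yaw": 0, "grip": 0.3},
    {"x": -0.0012, "y": 0, "z": 0.0016, "yaw": 0, "grip": 0.3},
    {"x": -0.0017, "y": 0, "z": 0.0024, "yaw": 0, "grip": 0.3},
    {"x": -0.0017, "y": 0, "z": 0.0024, "yaw": 0, "grip": 0.3},
  ],
)

```text
time: 15.57
tcp_pos: [0.5192, -0.2251, 0.3351]
tcp_rot: [0.068, 0.998, 0.0, 0.0]
wrist_force: [2.5, 0.0, -1.2]
width: 0.0398
```

```bash
python3 ax.py|tail -1
```

```text
axial -0.2557449034329611 inplane x 2.792423721619651 y 0.38337771669704346 grip s [0.0006 0.0001 0.1262]
```

Call:
apply_moves(
  increments=[
    {"x": -0.0006, "y": 0, "z": 0.0008, "yaw": 0, "grip": 0.3},
    {"x": -0.0012, "y": 0, "z": 0.0016, "yaw": 0, "grip": 0.3},
    {"x": -0.0012, "y": 0, "z": 0.0016, "yaw": 0, "grip": 0.3},
  ],
)

```text
time: 15.82
tcp_pos: [0.5203, -0.2252, 0.3335]
tcp_rot: [0.068, 0.998, 0.0, 0.0]
wrist_force: [2.4, 0.2, -1.1]
width: 0.04
```

```bash
python3 ax.py|tail -1
```

```text
axial -0.17147131755052777 inplane x 2.7508423092553405 y 0.48660765357404734 grip s [0.0007 0.0001 0.1242]
```

Call:
apply_moves(
  increments=[
    {"x": -0.0006, "y": 0, "z": 0.0008, "yaw": 0, "grip": 0.3},
    {"x": -0.0012, "y": 0, "z": 0.0016, "yaw": 0, "grip": 0.3},
    {"x": -0.0012, "y": 0, "z": 0.0016, "yaw": 0, "grip": 0.3},
  ],
)

```text
time: 16.07
tcp_pos: [0.5214, -0.2254, 0.332]
tcp_rot: [0.069, 0.998, -0.0, -0.0]
wrist_force: [0.3, 0.5, 0.6]
width: 0.04
```

```bash
python3 ax.py|tail -1
```

```text
axial 2.4694321710835365 inplane x 2.0431828237277085 y 0.5156810737695896 grip s [0.0007 0.0001 0.1223]
```

Seal met: axial force rose to 2.5 N. About 10 mm remains to the hard stop.

Call:
apply_moves(
  increments=[
    {"x": -0.0006, "y": 0, "z": 0.0008, "yaw": 0, "grip": 0.3},
    {"x": -0.0012, "y": 0, "z": 0.0016, "yaw": 0, "grip": 0.3},
    {"x": -0.0017, "y": 0, "z": 0.0024, "yaw": 0, "grip": 0.3},
    {"x": -0.0023, "y": 0, "z": 0.0033, "yaw": 0, "grip": 0.3},
    {"x": -0.0023, "y": 0, "z": 0.0033, "yaw": 0, "grip": 0.3},
  ],
  force=25,
)

```text
time: 16.48
tcp_pos: [0.5238, -0.2257, 0.3286]
tcp_rot: [0.069, 0.998, -0.0, -0.0]
wrist_force: [-0.7, 0.2, 3.2]
width: 0.0402
```

```bash
python3 ax.py|tail -1
```

```text
axial 5.166437792608766 inplane x 2.7683514843775057 y 0.09034500004219989 grip s [0.0007 0.0001 0.1182]
```

Call:
apply_moves(
  increments=[
    {"x": -0.0006, "y": 0, "z": 0.0008, "yaw": 0, "grip": 0.3},
    {"x": -0.0012, "y": 0, "z": 0.0016, "yaw": 0, "grip": 0.3},
    {"x": -0.0017, "y": 0, "z": 0.0024, "yaw": 0, "grip": 0.3},
    {"x": -0.0017, "y": 0, "z": 0.0024, "yaw": 0, "grip": 0.3},
  ],
)

```text
time: 16.82
tcp_pos: [0.5254, -0.226, 0.3262]
tcp_rot: [0.069, 0.998, -0.0, -0.0]
wrist_force: [-0.7, 0.3, 3.2]
width: 0.04
```

```bash
python3 ax.py|tail -1
```

```text
axial 5.124248049502066 inplane x 2.726241059359201 y 0.17315526143024565 grip s [0.0006 0.0001 0.1153]
```

Call:
apply_moves(
  increments=[
    {"x": -0.0006, "y": 0, "z": 0.0008, "yaw": 0, "grip": 0.3},
    {"x": -0.0006, "y": 0, "z": 0.0008, "yaw": 0, "grip": 0.3},
  ],
)

```text
time: 16.98
tcp_pos: [0.526, -0.2261, 0.3255]
tcp_rot: [0.069, 0.998, -0.0, -0.0]
wrist_force: [-2.4, -0.3, 3.7]
width: 0.0397
```

```bash
python3 ax.py|tail -1
```

```text
axial 6.477747083192029 inplane x 1.706700119146822 y -0.580422545346575 grip s [0.0007 0.0001 0.1144]
```

Call:
apply_moves(
  increments=[
    {"x": -0.0006, "y": 0, "z": 0.0008, "yaw": 0, "grip": 0.3},
    {"x": -0.0006, "y": 0, "z": 0.0008, "yaw": 0, "grip": 0.3},
  ],
)

```text
time: 17.15
tcp_pos: [0.5265, -0.2261, 0.3247]
tcp_rot: [0.069, 0.998, -0.0, -0.0]
wrist_force: [-3.7, 0.8, 5.8]
width: 0.0396
```

```bash
python3 ax.py|tail -1
```

```text
axial 9.017020426446814 inplane x 1.8258157228547007 y 0.2745970445144276 grip s [0.0007 0.0001 0.1134]
```

Call:
apply_moves(
  increments=[
    {"x": -0.0003, "y": 0, "z": 0.0004, "yaw": 0, "grip": 0.3},
    {"x": -0.0006, "y": 0, "z": 0.0008, "yaw": 0, "grip": 0.3},
  ],
)

```text
time: 17.32
tcp_pos: [0.5269, -0.2261, 0.3244]
tcp_rot: [0.069, 0.998, -0.0, -0.001]
wrist_force: [-7.5, 1.5, 15.2]
width: 0.0399
```

```bash
python3 ax.py|tail -1
```

```text
axial 18.960413209814206 inplane x 4.159474126027273 y 0.44344668723933406 grip s [0.0008 0.0001 0.113 ]
```

Hard stop felt: 19 N at grip s = 0.113. I'll back off about 1 mm and begin the clockwise turn in small steps.

Call:
apply_moves(
  increments=[
    {"x": 0.0006, "y": 0, "z": -0.0009, "yaw": 0, "grip": 0.3},
    {"x": 0.0006, "y": 0, "z": -0.0009, "yaw": 0, "grip": 0.3},
  ],
)

```text
time: 17.48
tcp_pos: [0.5264, -0.2261, 0.3249]
tcp_rot: [0.069, 0.998, -0.0, -0.0]
wrist_force: [-2.6, -0.0, 4.5]
width: 0.04
```

```bash
python3 ax.py|tail -1
```

```text
axial 7.311835959161122 inplane x 2.030977922231726 y -0.4026109392276317 grip s [0.0007 0.0001 0.1137]
```

Call:
apply_moves(
  increments=[
    {"x": 0, "y": 0, "z": 0, "yaw": 2, "grip": 0.3},
    {"x": 0, "y": 0, "z": 0, "yaw": 4, "grip": 0.3},
    {"x": 0, "y": 0, "z": 0, "yaw": 6, "grip": 0.3},
    {"x": 0, "y": 0, "z": 0, "yaw": 8, "grip": 0.3},
    {"x": 0, "y": 0, "z": 0, "yaw": 10, "grip": 0.3},
    {"x": 0, "y": 0, "z": 0, "yaw": 10, "grip": 0.3},
  ],
  force=20,
)

```text
time: 17.98
tcp_pos: [0.5268, -0.2227, 0.3246]
tcp_rot: [0.154, 0.988, 0.002, -0.001]
wrist_force: [-3.6, 8.2, 5.3]
width: 0.0407
```

```bash
python3 ax.py
```

```text
t 17.98 tcp [ 0.5268 -0.2227  0.3246] yawx 2.8327 tilt [-0.001  0.005 -1.   ] F [-3.5722  8.1572  5.2601] M [2.2882 0.2649 0.7471] w 0.0407 q [ 0.813   0.599  -0.667   1.7847  0.4492  0.9174  1.2127]
axial 9.099874374205198 inplane x 0.7812372835457333 y 7.5936341890240335 grip s [0.0005 0.0035 0.1135]
```

Call:
apply_moves(
  increments=[
    {"x": 0, "y": 0, "z": 0, "yaw": 0, "grip": 0.3},
    {"x": 0, "y": 0, "z": 0, "yaw": 0, "grip": 0.3},
    {"x": 0, "y": 0, "z": 0, "yaw": 0, "grip": 0.3},
  ],
  force=8,
)

```text
time: 18.23
tcp_pos: [0.5262, -0.2241, 0.3241]
tcp_rot: [0.154, 0.988, 0.001, -0.001]
wrist_force: [-2.8, 4.2, 2.6]
width: 0.0413
```

```bash
python3 ax.py; python3 look.py pics/a4.png .015 .62
```

```text
t 18.23 tcp [ 0.5262 -0.2241  0.3241] yawx 2.8323 tilt [-0.002  0.003 -1.   ] F [-2.7695  4.177   2.5894] M [1.3674 0.3264 0.2893] w 0.0413 q [ 0.814   0.5996 -0.6655  1.7849  0.4507  0.9178  1.2135]
axial 6.148707879989333 inplane x 0.3185230759968953 y 3.7601559648096754 grip s [-0.0002  0.0021  0.1133]
t 18.23 tcp [ 0.5262 -0.2241  0.3241] yawx 2.8323 tilt [-0.002  0.003 -1.   ] F [-2.7695  4.177   2.5894] M [1.3674 0.3264 0.2893] w 0.0413 q [ 0.814   0.5996 -0.6655  1.7849  0.4507  0.9178  1.2135]
{'xyz': array([ 0.0005, -0.0022, -0.0015]), 'yaw': np.float64(-9.88)}
```

View pics/a4.png

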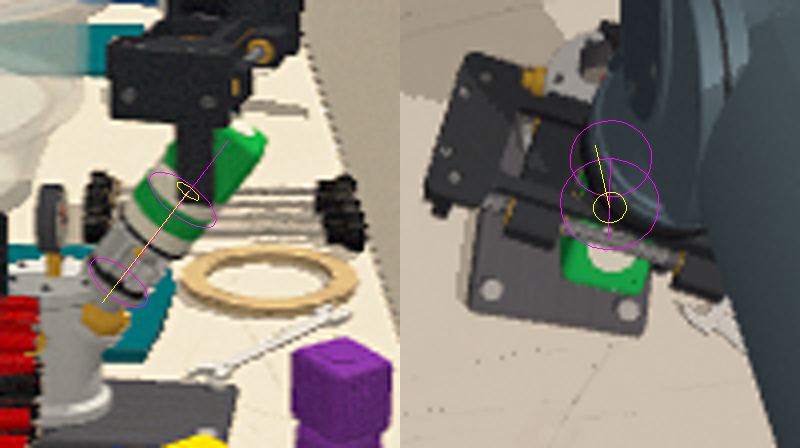

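The cartridge sits down on the seal and the cap has begun to turn. The lighter grip halved the side load. I'll continue turning gently.

Call:
apply_moves(
  increments=[
    {"x": 0, "y": 0, "z": 0, "yaw": 2, "grip": 0.3},
    {"x": 0, "y": 0, "z": 0, "yaw": 4, "grip": 0.3},
    {"x": 0, "y": 0, "z": 0, "yaw": 6, "grip": 0.3},
    {"x": 0, "y": 0, "z": 0, "yaw": 8, "grip": 0.3},
    {"x": 0, "y": 0, "z": 0, "yaw": 10, "grip": 0.3},
    {"x": 0, "y": 0, "z": 0, "yaw": 10, "grip": 0.3},
  ],
  force=8,
)

```text
time: 18.83
tcp_pos: [0.5259, -0.2231, 0.3238]
tcp_rot: [0.24, 0.971, 0.002, -0.002]
wrist_force: [-4.8, 7.1, 3.6]
width: 0.0453
```

```bash
python3 ax.py
```

```text
t 18.83 tcp [ 0.5259 -0.2231  0.3238] yawx 2.6572 tilt [-0.004  0.004 -1.   ] F [-4.8199  7.0869  3.6237] M [1.9357 0.6724 0.4861] w 0.0453 q [ 0.7855  0.5881 -0.6256  1.7874  0.4202  0.908   1.0609]
axial 8.401368978758509 inplane x -1.0567252113693169 y 6.3631870269799675 grip s [-0.0006  0.003   0.1133]
```

```bash
cat > th.py <<'E'
from mv import *
from scipy import ndimage as nd
# turn of cap from green silhouette in both pictures: compare green mask with filled projected cap box for trial turns
ims={n:ctrl.snapshot(n) for n in("top","side")}
s=ctrl.read_state()
def mask(n,box):
    i=ims[n].astype(int); m=(i[...,1]>i[...,0]+35)&(i[...,1]>i[...,2]+25); o=np.zeros_like(m); x,y,w,h=box; o[y:y+h,x:x+w]=m[y:y+h,x:x+w]; return o
mk={"top":mask("top",(480-80,200,60,60)),"side":mask("side",(290,150,60,70))}
for n in mk:
    q=np.argwhere(mk[n]); print(n,len(q),q.min(0),q.max(0)) if len(q) else print(n,0)
def edge(th,off,ed):
    c=np.array([(x,y,z) for x in(-.023,.023) for y in(-.02,.02) for z in(.076,.118)])
    P=g0+gz*ed+off[0]*gx+(R.from_euler('z',-th).apply(c))@np.array([gx,[0,1,0],gz])
    return W(T,P)
def cost(th,ed,sh,n):
    h=cv2.convexHull(((proj(n,edge(th,(0,),ed))+sh)*8).round().astype(np.int32)).astype(np.int32)
    im=np.zeros((480,640),np.uint8); cv2.fillConvexPoly(im,h,1,shift=3)
    g=mk[n]; return (g&(im==0)).sum()   # green outside model
import itertools
for n in mk:
    if mk[n].sum()<40: continue
    r=[]
    for th in np.arange(-.1,1.2,.05):
        best=min((cost(th,ed,np.array([a,b]),n),ed,a,b) for ed in(.018,) for a in np.arange(-4,4.1,1) for b in np.arange(-4,4.1,1))
        r.append((round(th,2),int(best[0]),best[2],best[3]))
    print(n,[(a,b) for a,b,c,d in r]); 
cv2.imwrite("pics/th_top.png",ims["top"][:,:,::-1]); np.save("gm.npy",mk["top"])
E
python3 th.py
```

```text
top 188 [220 409] [253 432]
side 353 [167 304] [200 336]
top [(np.float64(-0.1), 2), (np.float64(-0.05), 1), (np.float64(0.0), 1), (np.float64(0.05), 0), (np.float64(0.1), 0), (np.float64(0.15), 0), (np.float64(0.2), 3), (np.float64(0.25), 3), (np.float64(0.3), 3), (np.float64(0.35), 3), (np.float64(0.4), 4), (np.float64(0.45), 4), (np.float64(0.5), 4), (np.float64(0.55), 4), (np.float64(0.6), 4), (np.float64(0.65), 5), (np.float64(0.7), 5), (np.float64(0.75), 5), (np.float64(0.8), 5), (np.float64(0.85), 6), (np.float64(0.9), 7), (np.float64(0.95), 5), (np.float64(1.0), 5), (np.float64(1.05), 6), (np.float64(1.1), 6), (np.float64(1.15), 4)]
side [(np.float64(-0.1), 121), (np.float64(-0.05), 121), (np.float64(0.0), 121), (np.float64(0.05), 121), (np.float64(0.1), 121), (np.float64(0.15), 121), (np.float64(0.2), 121), (np.float64(0.25), 121), (np.float64(0.3), 121), (np.float64(0.35), 121), (np.float64(0.4), 121), (np.float64(0.45), 121), (np.float64(0.5), 121), (np.float64(0.55), 121), (np.float64(0.6), 121), (np.float64(0.65), 121), (np.float64(0.7), 121), (np.float64(0.75), 121), (np.float64(0.8), 121), (np.float64(0.85), 121), (np.float64(0.9), 121), (np.float64(0.95), 121), (np.float64(1.0), 121), (np.float64(1.05), 121), (np.float64(1.1), 121), (np.float64(1.15), 121)]
```

The silhouette test doesn't discriminate, so I'll use one picture for this.

```bash
python3 - <<'E'
from mv import *
c=lambda i,x,y:cv2.resize(i[y:y+75,x:x+50],(400,600),interpolation=cv2.INTER_CUBIC)
cv2.imwrite("pics/a5.png",np.hstack([c(cv2.imread("pics/th_top.png"),398,205),c(ctrl.snapshot("side")[:,:,::-1],288,155)]))
E
```

```text
(no output)
```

View pics/a5.png

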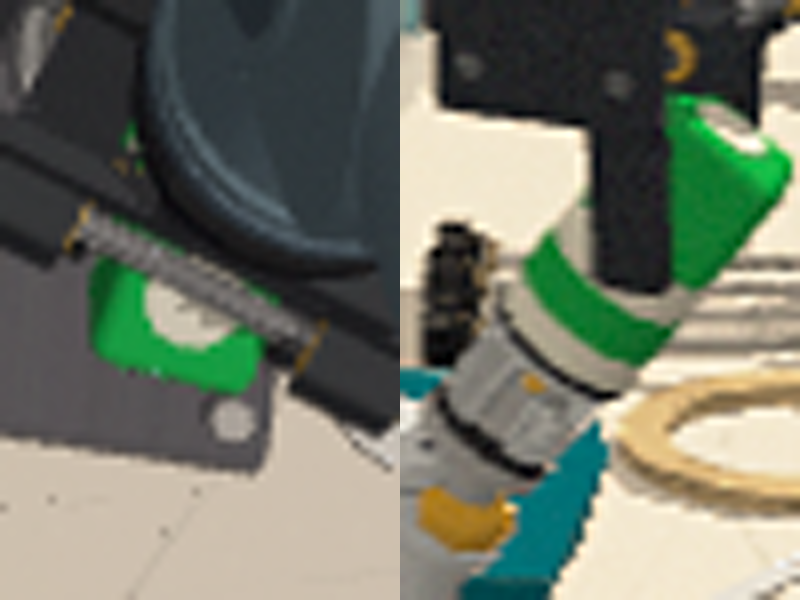

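The lug at (535,383) in the right half sits at the top of its slot, but the cap's front edge is turned only about 4°, which is just the slot play. The full-height grip on a tilted cap mostly makes a bending moment: about 1 Nm about gx, against only 0.12 Nm about the axis. So it jams. I'll untwist, regrip only the top few mm of the cap centred on the axis so the bending arm is short, then push and turn again.

Call:
apply_moves(
  increments=[
    {"x": 0, "y": 0, "z": 0, "yaw": -5, "grip": 0.3},
    {"x": 0, "y": 0, "z": 0, "yaw": -10, "grip": 0.3},
    {"x": 0, "y": 0, "z": 0, "yaw": -15, "grip": 0.3},
    {"x": 0, "y": 0, "z": 0, "yaw": -20, "grip": 0.3},
    {"x": 0, "y": 0, "z": 0, "yaw": -20, "grip": 0.3},
    {"x": 0, "y": 0, "z": 0, "yaw": -20, "grip": 0.3},
  ],
  force=8,
)

```text
time: 19.48
tcp_pos: [0.5262, -0.2264, 0.3245]
tcp_rot: [0.07, 0.998, 0.0, -0.001]
wrist_force: [-2.8, -0.4, 3.4]
width: 0.0411
```

Call:
apply_moves(
  increments=[
    {"x": 0, "y": 0, "z": 0, "yaw": 0, "grip": 0.8},
    {"x": 0, "y": 0, "z": 0, "yaw": 0, "grip": 0.8},
    {"x": 0, "y": 0, "z": 0, "yaw": 0, "grip": 0.8},
    {"x": 0, "y": 0, "z": 0, "yaw": 0, "grip": 0.8},
    {"x": 0, "y": 0, "z": 0, "yaw": 0, "grip": 0.8},
    {"x": 0, "y": 0, "z": 0, "yaw": 0, "grip": 0.8},
  ],
)

```text
time: 19.98
tcp_pos: [0.5266, -0.226, 0.3248]
tcp_rot: [0.069, 0.998, 0.0, 0.0]
wrist_force: [-0.1, 0.2, 0.1]
width: 0.0703
```

```bash
python3 ax.py; cat > up.py <<'E'
from mv import *
import sys
s,m=st()
for q in sys.argv[1:]:
    print(q,end=' '); delta(W(T,g0+gz*float(q))[0]+[0,0,.160],T[2]+np.pi,m,s)
E
python3 up.py .130 .136 .139
```

```text
t 19.98 tcp [ 0.5266 -0.226   0.3248] yawx 3.0044 tilt [ 0.  0. -1.] F [-0.0598  0.2205  0.0606] M [ 0.0753 -0.1334  0.0105] w 0.0703 q [ 0.8419  0.6113 -0.7037  1.7812  0.4822  0.9285  1.3643]
axial 2.2172955932402223 inplane x 1.4731553242296898 y 0.21022783257232414 grip s [0.0008 0.0002 0.1134]
t 19.98 tcp [ 0.5266 -0.226   0.3248] yawx 3.0044 tilt [ 0.  0. -1.] F [-0.0598  0.2205  0.0606] M [ 0.0753 -0.1334  0.0105] w 0.0703 q [ 0.8419  0.6113 -0.7037  1.7812  0.4822  0.9285  1.3643]
.130 {'xyz': array([ 0.0103, -0.0002, -0.026 ]), 'yaw': np.float64(-0.02)}
.136 {'xyz': array([ 0.0138, -0.0002, -0.0309]), 'yaw': np.float64(-0.02)}
.139 {'xyz': array([ 0.0155, -0.0002, -0.0334]), 'yaw': np.float64(-0.02)}
```

Call:
apply_moves(
  increments=[
    {"x": 0.002, "y": 0, "z": -0.008, "yaw": 0, "grip": 0.8},
    {"x": 0.006, "y": 0, "z": -0.016, "yaw": 0, "grip": 0.8},
    {"x": 0.01, "y": 0, "z": -0.024, "yaw": 0, "grip": 0.8},
    {"x": 0.0138, "y": 0, "z": -0.031, "yaw": 0, "grip": 0.8},
    {"x": 0.0138, "y": 0, "z": -0.031, "yaw": 0, "grip": 0.8},
    {"x": 0.0138, "y": 0, "z": -0.031, "yaw": 0, "grip": 0.3},
    {"x": 0.0138, "y": 0, "z": -0.031, "yaw": 0, "grip": 0.3},
    {"x": 0.0138, "y": 0, "z": -0.031, "yaw": 0, "grip": 0.3},
    {"x": 0.0138, "y": 0, "z": -0.031, "yaw": 0, "grip": 0.3},
    {"x": 0.0138, "y": 0, "z": -0.031, "yaw": 0, "grip": 0.3},
    {"x": 0.0138, "y": 0, "z": -0.031, "yaw": 0, "grip": 0.3},
  ],
  force=35,
)

```text
time: 20.9
tcp_pos: [0.5129, -0.2241, 0.3555]
tcp_rot: [0.068, 0.998, 0.0, -0.0]
wrist_force: [0.5, -0.8, -0.6]
width: 0.04
```

Call:
apply_moves(
  increments=[
    {"x": -0.0006, "y": 0, "z": 0.0008, "yaw": 0, "grip": 0.3},
    {"x": -0.0012, "y": 0, "z": 0.0016, "yaw": 0, "grip": 0.3},
    {"x": -0.0017, "y": 0, "z": 0.0024, "yaw": 0, "grip": 0.3},
    {"x": -0.0023, "y": 0, "z": 0.0033, "yaw": 0, "grip": 0.3},
    {"x": -0.0023, "y": 0, "z": 0.0033, "yaw": 0, "grip": 0.3},
  ],
)

```text
time: 21.32
tcp_pos: [0.5153, -0.2242, 0.3529]
tcp_rot: [0.068, 0.998, -0.0, -0.0]
wrist_force: [-3.3, 1.6, 5.3]
width: 0.0399
```

```bash
sed -i 's/\[0,0,.147\]-/[0,0,.160]-/' ax.py; python3 ax.py
```

```text
t 21.32 tcp [ 0.5153 -0.2242  0.3529] yawx 3.0048 tilt [-0. -0. -1.] F [-3.3322  1.6079  5.2898] M [0.3711 0.5146 0.0228] w 0.0399 q [ 0.8737  0.5593 -0.7313  1.7893  0.4456  0.9656  1.392 ]
axial 8.466812819157827 inplane x 1.7190573725238265 y 1.1383117268045027 grip s [0.0002 0.0004 0.1324]
```

Call:
apply_moves(
  increments=[
    {"x": -0.0006, "y": 0, "z": 0.0008, "yaw": 0, "grip": 0.3},
    {"x": -0.0006, "y": 0, "z": 0.0008, "yaw": 0, "grip": 0.3},
  ],
)

```text
time: 21.48
tcp_pos: [0.5158, -0.2243, 0.3523]
tcp_rot: [0.068, 0.998, -0.0, -0.0]
wrist_force: [-3.0, 1.5, 7.3]
width: 0.0397
```

```bash
python3 ax.py|tail -1
```

```text
axial 9.877144467954997 inplane x 3.185933839977386 y 1.0533567627279827 grip s [0.0003 0.0004 0.1316]
```

Call:
apply_moves(
  increments=[
    {"x": -0.0006, "y": 0, "z": 0.0008, "yaw": 0, "grip": 0.3},
    {"x": -0.0006, "y": 0, "z": 0.0008, "yaw": 0, "grip": 0.3},
  ],
)

```text
time: 21.65
tcp_pos: [0.5164, -0.2244, 0.3516]
tcp_rot: [0.068, 0.998, -0.0, -0.0]
wrist_force: [-4.6, 1.6, 8.3]
width: 0.0395
```

```bash
python3 ax.py|tail -1
```

```text
axial 11.68729891405499 inplane x 2.435057627704026 y 0.976250693789011 grip s [0.0004 0.0004 0.1307]
```

Call:
apply_moves(
  increments=[
    {"x": -0.0006, "y": 0, "z": 0.0008, "yaw": 0, "grip": 0.3},
    {"x": -0.0006, "y": 0, "z": 0.0008, "yaw": 0, "grip": 0.3},
  ],
)

```text
time: 21.82
tcp_pos: [0.517, -0.2244, 0.351]
tcp_rot: [0.068, 0.998, -0.0, -0.0]
wrist_force: [-4.7, 1.3, 10.6]
width: 0.0398
```

```bash
python3 ax.py|tail -1
```

```text
axial 13.493909878490106 inplane x 3.7596043462755433 y 0.6280765714431386 grip s [0.0005 0.0004 0.1299]
```

Call:
apply_moves(
  increments=[
    {"x": -0.0006, "y": 0, "z": 0.0008, "yaw": 0, "grip": 0.3},
    {"x": -0.0006, "y": 0, "z": 0.0008, "yaw": 0, "grip": 0.3},
  ],
)

```text
time: 21.98
tcp_pos: [0.5176, -0.2245, 0.3503]
tcp_rot: [0.068, 0.998, -0.0, -0.0]
wrist_force: [-5.0, 1.1, 11.7]
width: 0.0395
```

```bash
python3 ax.py|tail -1
```

```text
axial 14.552988510703116 inplane x 4.145987684972695 y 0.3814480039861366 grip s [0.0006 0.0004 0.129 ]
```

Call:
apply_moves(
  increments=[
    {"x": -0.0006, "y": 0, "z": 0.0008, "yaw": 0, "grip": 0.3},
    {"x": -0.0006, "y": 0, "z": 0.0008, "yaw": 0, "grip": 0.3},
  ],
)

```text
time: 22.15
tcp_pos: [0.5182, -0.2246, 0.3497]
tcp_rot: [0.068, 0.998, -0.0, -0.0]
wrist_force: [-6.4, 1.7, 13.4]
width: 0.0399
```

```bash
python3 ax.py
```

```text
t 22.15 tcp [ 0.5182 -0.2246  0.3497] yawx 3.0046 tilt [-0.001 -0.001 -1.   ] F [-6.4089  1.6857 13.4143] M [0.5331 1.2653 0.0912] w 0.0399 q [ 0.8675  0.5676 -0.7273  1.7846  0.4512  0.9637  1.3874]
axial 16.856341094959863 inplane x 3.9504079162395063 y 0.7957370101428428 grip s [0.0007 0.0005 0.1281]
```

```bash
cat > reg.py <<'E'
from mv import *
ref=cv2.imread("pics/a5.png")[:,400:]                      # 8x crop at (288,155), fully seated
now=cv2.resize(ctrl.snapshot("side")[155-6:155+81,288-6:288+56,::-1],None,fx=8,fy=8,interpolation=cv2.INTER_CUBIC)
t=ref[225:395,110:295]                                     # green band and can
r=cv2.matchTemplate(now,t,cv2.TM_CCOEFF_NORMED); _,v,_,l=cv2.minMaxLoc(r)
px=(np.array(l)-[110+48,225+48])/8
J=(proj("side",W(T,g0+gz*.10))-proj("side",W(T,g0+gz*.09)))[0]/10
print("match",round(v,3),"shift px",px,"axial mm",px@J/(J@J),"J",J)
E
python3 reg.py
```

```text
match 0.685 shift px [ 2.125 -1.25 ] axial mm 5.700805200888598 J [ 0.2448 -0.3178]
```

```bash
sed -i 's/ref\[225:395,110:295\]/ref[240:400,95:190]/; s/\[110+48,225+48\]/[95+48,240+48]/' reg.py; python3 reg.py
```

```text
match 0.91 shift px [ 2.125 -1.25 ] axial mm 5.700805200888598 J [ 0.2448 -0.3178]
```

```bash
python3 - <<'E'
from mv import *
c=lambda i,x,y:cv2.resize(i[y:y+75,x:x+50],(400,600),interpolation=cv2.INTER_CUBIC)
cv2.imwrite("pics/a6.png",np.hstack([c(ctrl.snapshot("top")[:,:,::-1],398,205),c(ctrl.snapshot("side")[:,:,::-1],288,155)]))
E
```

```text
(no output)
```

View pics/a6.png

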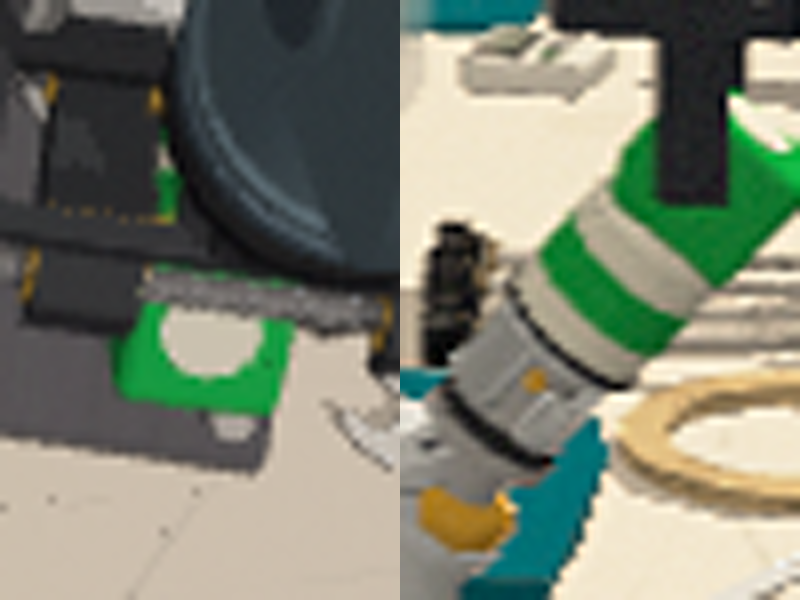

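The crop shows the cartridge a few mm out from full seat, the lug at (535,380) in the slot, and the can leaning slightly. So it's binding in its play and not seated. I'll relax the grip so it realigns, ease the side load, and push again.

Call:
apply_moves(
  increments=[
    {"x": -0.0008, "y": 0, "z": -0.0006, "yaw": 0, "grip": 0.3},
    {"x": -0.0008, "y": 0, "z": -0.0006, "yaw": 0, "grip": 0.3},
    {"x": -0.0008, "y": 0, "z": -0.0006, "yaw": 0, "grip": 0.3},
  ],
  force=5,
)

```text
time: 22.6
tcp_pos: [0.519, -0.225, 0.3495]
tcp_rot: [0.069, 0.998, -0.0, -0.0]
wrist_force: [-2.9, -0.1, 5.9]
width: 0.0393
```

```bash
python3 ax.py; python3 reg.py
```

```text
t 22.6 tcp [ 0.519  -0.225   0.3495] yawx 3.0045 tilt [-0. -0. -1.] F [-2.9358 -0.0645  5.8925] M [0.2439 0.4773 0.0127] w 0.0393 q [ 0.8668  0.569  -0.7267  1.7826  0.4516  0.9636  1.3877]
axial 8.596660171598892 inplane x 2.574534906153718 y -0.4643723005933635 grip s [0.0014 0.0001 0.1275]
match 0.915 shift px [ 2.   -1.25] axial mm 5.5106724139912915 J [ 0.2448 -0.3178]
```

Call:
apply_moves(
  increments=[
    {"x": 0, "y": 0, "z": 0, "yaw": 0, "grip": 0.3},
    {"x": -0.0006, "y": 0, "z": 0.0008, "yaw": 0, "grip": 0.3},
    {"x": -0.0012, "y": 0, "z": 0.0016, "yaw": 0, "grip": 0.3},
    {"x": -0.0012, "y": 0, "z": 0.0016, "yaw": 0, "grip": 0.3},
  ],
  force=20,
)

```text
time: 22.98
tcp_pos: [0.5203, -0.2252, 0.348]
tcp_rot: [0.069, 0.998, -0.0, -0.0]
wrist_force: [-3.0, 0.7, 7.2]
width: 0.0397
```

```bash
python3 ax.py; python3 reg.py
```

```text
t 22.98 tcp [ 0.5203 -0.2252  0.348 ] yawx 3.0045 tilt [-0. -0. -1.] F [-2.9978  0.6571  7.2077] M [0.2178 0.4678 0.0199] w 0.0397 q [ 0.8642  0.5727 -0.725   1.7806  0.454   0.9622  1.3859]
axial 9.759896204628586 inplane x 3.2085723113532354 y 0.24203486529346513 grip s [0.0015 0.0002 0.1255]
match 0.942 shift px [ 1.375 -0.75 ] axial mm 3.5725893500510044 J [ 0.2448 -0.3178]
```

Call:
apply_moves(
  increments=[
    {"x": -0.0006, "y": 0, "z": 0.0008, "yaw": 0, "grip": 0.3},
    {"x": -0.0012, "y": 0, "z": 0.0016, "yaw": 0, "grip": 0.3},
    {"x": -0.0012, "y": 0, "z": 0.0016, "yaw": 0, "grip": 0.3},
  ],
)

```text
time: 23.28
tcp_pos: [0.5215, -0.2253, 0.3466]
tcp_rot: [0.068, 0.998, -0.0, -0.0]
wrist_force: [-3.5, 1.5, 8.7]
width: 0.0399
```

```bash
python3 ax.py|tail -1; python3 reg.py
```

```text
axial 11.363953447425924 inplane x 3.556794485285558 y 0.9641031190108695 grip s [0.0017 0.0002 0.1236]
match 0.958 shift px [ 0.75 -0.25] axial mm 1.6345062861107178 J [ 0.2448 -0.3178]
```

Call:
apply_moves(
  increments=[
    {"x": -0.0006, "y": 0, "z": 0.0008, "yaw": 0, "grip": 0.3},
    {"x": -0.0006, "y": 0, "z": 0.0008, "yaw": 0, "grip": 0.3},
  ],
)

```text
time: 23.5
tcp_pos: [0.5221, -0.2254, 0.346]
tcp_rot: [0.069, 0.998, -0.0, -0.0]
wrist_force: [-4.0, 1.3, 10.0]
width: 0.0399
```

```bash
python3 ax.py|tail -1; python3 reg.py
```

```text
axial 12.643590143069114 inplane x 3.9533028454655335 y 0.7229836257313091 grip s [0.0018 0.0002 0.1228]
match 0.958 shift px [ 0.5   -0.125] axial mm 1.007385929952666 J [ 0.2448 -0.3178]
```

Nearly seated, about 1 mm to go. But the fingers have slid deeper down the cap, which brings back the bending problem. I'll regrip about 8 mm higher with the side offset now known, push to the stop, turn about 20° to trap the lugs in the cross slot, and finish with slack jaws.

Call:
apply_moves(
  increments=[
    {"x": 0, "y": 0, "z": 0, "yaw": 0, "grip": 0.7},
    {"x": 0, "y": 0, "z": 0, "yaw": 0, "grip": 0.7},
    {"x": 0, "y": 0, "z": 0, "yaw": 0, "grip": 0.7},
    {"x": 0.003, "y": 0, "z": -0.006, "yaw": 0, "grip": 0.7},
    {"x": 0.0094, "y": 0, "z": -0.0144, "yaw": 0, "grip": 0.7},
    {"x": 0.0094, "y": 0, "z": -0.0144, "yaw": 0, "grip": 0.7},
    {"x": 0.0094, "y": 0, "z": -0.0144, "yaw": 0, "grip": 0.3},
    {"x": 0.0094, "y": 0, "z": -0.0144, "yaw": 0, "grip": 0.3},
    {"x": 0.0094, "y": 0, "z": -0.0144, "yaw": 0, "grip": 0.3},
    {"x": 0.0094, "y": 0, "z": -0.0144, "yaw": 0, "grip": 0.3},
    {"x": 0.0094, "y": 0, "z": -0.0144, "yaw": 0, "grip": 0.3},
  ],
  force=25,
)

```text
time: 24.47
tcp_pos: [0.5127, -0.2242, 0.3594]
tcp_rot: [0.068, 0.998, 0.0, -0.0]
wrist_force: [-0.5, 1.0, 0.4]
width: 0.0399
```

```bash
python3 ax.py; python3 reg.py
```

```text
t 24.47 tcp [ 0.5127 -0.2242  0.3594] yawx 3.0045 tilt [-0.  0. -1.] F [-0.4632  0.9608  0.4042] M [ 0.0502 -0.103  -0.0314] w 0.0399 q [ 0.8817  0.5474 -0.7374  1.7904  0.4366  0.9741  1.3993]
axial 2.787787183177464 inplane x 1.2654239871465964 y 0.8886667037981174 grip s [0.0019 0.0001 0.1392]
match 0.9 shift px [ 5.25 -4.75] axial mm 17.366058779497536 J [ 0.2448 -0.3178]
```

Call:
apply_moves(
  increments=[
    {"x": -0.0006, "y": 0, "z": 0.0008, "yaw": 0, "grip": 0.3},
    {"x": -0.0012, "y": 0, "z": 0.0016, "yaw": 0, "grip": 0.3},
    {"x": -0.0017, "y": 0, "z": 0.0024, "yaw": 0, "grip": 0.3},
    {"x": -0.0023, "y": 0, "z": 0.0033, "yaw": 0, "grip": 0.3},
    {"x": -0.0023, "y": 0, "z": 0.0033, "yaw": 0, "grip": 0.3},
  ],
)

```text
time: 24.93
tcp_pos: [0.515, -0.2243, 0.3568]
tcp_rot: [0.068, 0.998, -0.0, -0.0]
wrist_force: [-2.9, 0.7, 7.2]
width: 0.04
```

```bash
python3 ax.py; python3 reg.py
```

```text
t 24.93 tcp [ 0.515  -0.2243  0.3568] yawx 3.0046 tilt [-0. -0. -1.] F [-2.9308  0.7415  7.2439] M [0.2296 0.6036 0.0272] w 0.04 q [ 0.8765  0.554  -0.7343  1.7869  0.4414  0.9723  1.3954]
axial 9.757470743508005 inplane x 3.2743517881445467 y 0.3348108051831331 grip s [0.0023 0.0003 0.1357]
match 0.906 shift px [ 4.25 -3.75] axial mm 13.870158225411576 J [ 0.2448 -0.3178]
```

Call:
apply_moves(
  increments=[
    {"x": 0, "y": 0, "z": 0, "yaw": 0, "grip": 0.3},
    {"x": 0, "y": 0, "z": 0, "yaw": 0, "grip": 0.3},
    {"x": 0, "y": 0, "z": 0, "yaw": 0, "grip": 0.3},
  ],
  force=4,
)

```text
time: 25.23
tcp_pos: [0.5151, -0.2243, 0.3567]
tcp_rot: [0.068, 0.998, -0.0, 0.0]
wrist_force: [-2.1, 0.6, 6.7]
width: 0.0398
```

```bash
python3 ax.py; python3 reg.py
```

```text
t 25.23 tcp [ 0.5151 -0.2243  0.3567] yawx 3.0048 tilt [ 0. -0. -1.] F [-2.0956  0.6113  6.6816] M [ 0.224   0.3029 -0.0004] w 0.0398 q [ 0.8765  0.5542 -0.7343  1.787   0.4414  0.9715  1.3954]
axial 8.808784690476507 inplane x 3.635493746057558 y 0.31977371632019175 grip s [0.0023 0.0003 0.1356]
match 0.907 shift px [ 4.25 -3.75] axial mm 13.870158225411576 J [ 0.2448 -0.3178]
```

Call:
apply_moves(
  increments=[
    {"x": -0.0006, "y": 0, "z": 0.0008, "yaw": 0, "grip": 0.3},
    {"x": -0.0012, "y": 0, "z": 0.0016, "yaw": 0, "grip": 0.3},
    {"x": -0.0017, "y": 0, "z": 0.0024, "yaw": 0, "grip": 0.3},
    {"x": -0.0023, "y": 0, "z": 0.0033, "yaw": 0, "grip": 0.3},
    {"x": -0.0023, "y": 0, "z": 0.0033, "yaw": 0, "grip": 0.3},
  ],
  force=12,
)

```text
time: 25.7
tcp_pos: [0.5175, -0.2246, 0.3542]
tcp_rot: [0.068, 0.998, -0.0, 0.0]
wrist_force: [-4.4, 1.2, 12.6]
width: 0.0396
```

```bash
python3 ax.py; python3 reg.py
```

```text
t 25.7 tcp [ 0.5175 -0.2246  0.3542] yawx 3.0047 tilt [ 0.    -0.001 -1.   ] F [-4.4007  1.1813 12.6161] M [0.3086 0.8198 0.0322] w 0.0396 q [ 0.8715  0.5607 -0.7312  1.7831  0.4462  0.9696  1.3916]
axial 15.01078360192704 inplane x 5.16180632064114 y 0.5699885210738657 grip s [0.0028 0.0004 0.1322]
match 0.904 shift px [ 3.5   -2.875] axial mm 11.001378027483668 J [ 0.2448 -0.3178]
```

Blocked pushes give mostly vertical force, because the arm is much stiffer vertically than horizontally. That levers the cartridge against the spigot. I'll push more horizontally to bring the force onto the axis.

Call:
apply_moves(
  increments=[
    {"x": -0.001, "y": 0, "z": -0.0002, "yaw": 0, "grip": 0.3},
    {"x": -0.002, "y": 0, "z": -0.0004, "yaw": 0, "grip": 0.3},
    {"x": -0.003, "y": 0, "z": -0.0004, "yaw": 0, "grip": 0.3},
    {"x": -0.003, "y": 0, "z": -0.0004, "yaw": 0, "grip": 0.3},
  ],
  force=12,
)

```text
time: 26.08
tcp_pos: [0.5198, -0.2251, 0.3533]
tcp_rot: [0.068, 0.998, -0.0, -0.001]
wrist_force: [-4.0, 0.0, 5.2]
width: 0.0401
```

```bash
python3 ax.py; python3 reg.py
```

```text
t 26.08 tcp [ 0.5198 -0.2251  0.3533] yawx 3.0045 tilt [-0.002 -0.    -1.   ] F [-3.9597  0.0297  5.2036] M [ 0.1975  0.6717 -0.0519] w 0.0401 q [ 0.8677  0.5659 -0.7291  1.7769  0.4474  0.973   1.391 ]
axial 8.632716850000127 inplane x 1.338302480881392 y -0.5107580337955908 grip s [0.0043 0.0001 0.1301]
match 0.908 shift px [ 2.875 -2.375] axial mm 9.063294963543381 J [ 0.2448 -0.3178]
```

Call:
apply_moves(
  increments=[
    {"x": -0.0007, "y": 0, "z": 0.0008, "yaw": 0, "grip": 0.3},
    {"x": -0.0014, "y": 0, "z": 0.0016, "yaw": 0, "grip": 0.3},
    {"x": -0.0021, "y": 0, "z": 0.0024, "yaw": 0, "grip": 0.3},
    {"x": -0.0028, "y": 0, "z": 0.0032, "yaw": 0, "grip": 0.3},
    {"x": -0.0028, "y": 0, "z": 0.0032, "yaw": 0, "grip": 0.3},
  ],
  force=15,
)

```text
time: 26.55
tcp_pos: [0.5227, -0.2255, 0.3502]
tcp_rot: [0.069, 0.998, -0.0, -0.001]
wrist_force: [-3.2, 0.9, 6.5]
width: 0.0399
```

```bash
python3 ax.py; python3 reg.py
```

```text
t 26.55 tcp [ 0.5227 -0.2255  0.3502] yawx 3.0045 tilt [-0.001 -0.    -1.   ] F [-3.2413  0.8679  6.5139] M [ 0.2089  0.8427 -0.0701] w 0.0399 q [ 0.8622  0.5739 -0.7255  1.7724  0.4523  0.9704  1.3873]
axial 9.352095120822806 inplane x 2.585736812512668 y 0.41762547737112915 grip s [0.0048 0.0002 0.1259]
match 0.924 shift px [ 1.75  -1.125] axial mm 4.883552057833239 J [ 0.2448 -0.3178]
```

Call:
apply_moves(
  increments=[
    {"x": -0.0008, "y": 0, "z": 0.0007, "yaw": 0, "grip": 0.3},
    {"x": -0.0016, "y": 0, "z": 0.0014, "yaw": 0, "grip": 0.3},
    {"x": -0.0023, "y": 0, "z": 0.0021, "yaw": 0, "grip": 0.3},
    {"x": -0.003, "y": 0, "z": 0.0028, "yaw": 0, "grip": 0.3},
    {"x": -0.003, "y": 0, "z": 0.0028, "yaw": 0, "grip": 0.3},
  ],
  force=18,
)

```text
time: 27.02
tcp_pos: [0.5256, -0.2259, 0.3475]
tcp_rot: [0.068, 0.998, -0.0, -0.001]
wrist_force: [-4.4, 1.2, 7.5]
width: 0.0396
```

```bash
python3 ax.py; python3 reg.py
```

```text
t 27.02 tcp [ 0.5256 -0.2259  0.3475] yawx 3.0045 tilt [-0.002 -0.    -1.   ] F [-4.4018  1.1627  7.5443] M [0.25   1.0019 0.0028] w 0.0396 q [ 0.8566  0.5816 -0.7221  1.767   0.4568  0.9692  1.384 ]
axial 10.88203867070146 inplane x 2.2160890116370715 y 0.5513709537730446 grip s [0.0056 0.0002 0.122 ]
match 0.957 shift px [ 0.625 -0.125] axial mm 1.197518716849973 J [ 0.2448 -0.3178]
```

Call:
apply_moves(
  increments=[
    {"x": -0.0007, "y": 0, "z": 0.0007, "yaw": 0, "grip": 0.3},
    {"x": -0.0007, "y": 0, "z": 0.0007, "yaw": 0, "grip": 0.3},
  ],
  force=20,
)

```text
time: 27.23
tcp_pos: [0.5261, -0.2259, 0.3471]
tcp_rot: [0.069, 0.998, -0.0, -0.001]
wrist_force: [-7.4, 1.1, 11.2]
width: 0.0398
```

```bash
python3 ax.py|tail -1; python3 reg.py
```

```text
axial 15.588409337535406 inplane x 1.9534467634365584 y 0.05035066302244163 grip s [0.0058 0.0002 0.1214]
match 0.962 shift px [0.375 0.   ] axial mm 0.5703983606919211 J [ 0.2448 -0.3178]
```

Call:
apply_moves(
  increments=[
    {"x": -0.0005, "y": 0, "z": 0.0005, "yaw": 0, "grip": 0.3},
    {"x": -0.0005, "y": 0, "z": 0.0005, "yaw": 0, "grip": 0.3},
  ],
)

```text
time: 27.45
tcp_pos: [0.5263, -0.2259, 0.347]
tcp_rot: [0.069, 0.998, -0.0, -0.002]
wrist_force: [-10.8, 2.3, 16.8]
width: 0.0397
```

```bash
python3 ax.py|tail -1; python3 reg.py
```

```text
axial 22.213446917334807 inplane x 2.325906046518 y 0.7734473412315588 grip s [0.0059 0.0003 0.1211]
match 0.959 shift px [0.375 0.   ] axial mm 0.5703983606919211 J [ 0.2448 -0.3178]
```

Hard stop felt again at 20 N with the short top grip. I'll back off slightly and turn.

Call:
apply_moves(
  increments=[
    {"x": 0.0007, "y": 0, "z": -0.0006, "yaw": 0, "grip": 0.3},
    {"x": 0.0007, "y": 0, "z": -0.0006, "yaw": 0, "grip": 0.3},
    {"x": 0.0007, "y": -0.0001, "z": -0.0006, "yaw": 2, "grip": 0.3},
    {"x": 0.0007, "y": -0.0003, "z": -0.0006, "yaw": 4, "grip": 0.3},
    {"x": 0.0007, "y": -0.0005, "z": -0.0006, "yaw": 6, "grip": 0.3},
    {"x": 0.0007, "y": -0.0007, "z": -0.0006, "yaw": 8, "grip": 0.3},
    {"x": 0.0007, "y": -0.0009, "z": -0.0006, "yaw": 10, "grip": 0.3},
    {"x": 0.0007, "y": -0.0009, "z": -0.0006, "yaw": 10, "grip": 0.3},
  ],
  force=20,
)

```text
time: 28.17
tcp_pos: [0.5275, -0.2242, 0.3482]
tcp_rot: [0.154, 0.988, 0.002, 0.001]
wrist_force: [-3.1, 6.2, 11.4]
width: 0.0401
```

```bash
cat >> ax.py <<'E'
M=R.from_euler('z',-T[2]).apply(s["moment"]-[.05,-.13,0]-np.cross([0,0,-.16],s["wrist_force"]))
print("moment at H: about gz",gz@M,"gx",gx@M,"y",M[1])
E
python3 ax.py; python3 reg.py
```

```text
t 28.17 tcp [ 0.5275 -0.2242  0.3482] yawx 2.8319 tilt [ 0.003  0.003 -1.   ] F [-3.1388  6.2428 11.4445] M [2.0056 0.3388 0.5661] w 0.0401 q [ 0.8284  0.5703 -0.6848  1.7664  0.4268  0.9567  1.2318]
axial 13.731985790309988 inplane x 4.936538593457615 y 5.756276784127549 grip s [0.0073 0.0021 0.1215]
moment at H: about gz -0.09265250968761712 gx 1.1040000767461557 y 0.0974323922404892
match 0.982 shift px [0.    0.125] axial mm -0.24685478236343789 J [ 0.2448 -0.3178]
```

```bash
cat > ang.py <<'E'
from mv import *
i=ctrl.snapshot("top").astype(int)
m=((i[...,1]>i[...,0]+35)&(i[...,1]>i[...,2]+25)); b=np.zeros_like(m); b[215:262,402:445]=m[215:262,402:445]
c=[(x,np.max(np.where(b[:,x])[0])) for x in range(402,445) if b[:,x].any()]
c=np.array(c); ymax=c[:,1].max(); k=c[(c[:,1]>ymax-9)][2:-2]
p=np.polyfit(k[:,0],k[:,1],1); print("front edge slope deg",np.degrees(np.arctan(p[0])),"cols",k[0,0],k[-1,0],k[:,1].tolist())
for th in np.arange(0,1.1,.1):
    c=R.from_euler('z',-th).apply([(-.023,.02,.118),(-.023,-.02,.118)])
    q=proj("top",W(T,g0+gz*.02+c@np.array([gx,[0,1,0],gz]))); d=q[1]-q[0]; print(round(th,1),round(np.degrees(np.arctan2(d[1],d[0])),1),end='; ')
E
python3 ang.py
```

```text
front edge slope deg 10.340225148748269 cols 411 429 [250, 250, 251, 251, 251, 251, 252, 252, 252, 253, 253, 253, 254, 253, 254, 254, 254, 253, 251]
0.0 8.1; 0.1 13.4; 0.2 18.8; 0.3 24.2; 0.4 29.8; 0.5 35.5; 0.6 41.3; 0.7 47.3; 0.8 53.3; 0.9 59.4; 1.0 65.6;
```

The front edge slope (about 15.7° without the corner points) gives a turn of about 0.14 rad, so the cap is now following the tool and is past the slot play. I'll keep turning with a lighter grip, shifting sideways to offset the bending.

Call:
apply_moves(
  increments=[
    {"x": 0, "y": -0.001, "z": 0, "yaw": 0, "grip": 0.3},
    {"x": 0, "y": -0.002, "z": 0, "yaw": 0, "grip": 0.3},
    {"x": 0, "y": -0.0025, "z": 0, "yaw": 2, "grip": 0.3},
    {"x": 0, "y": -0.003, "z": 0, "yaw": 4, "grip": 0.3},
    {"x": 0, "y": -0.0035, "z": 0, "yaw": 6, "grip": 0.3},
    {"x": 0, "y": -0.004, "z": 0, "yaw": 8, "grip": 0.3},
    {"x": 0, "y": -0.004, "z": 0, "yaw": 8, "grip": 0.3},
  ],
  force=12,
)

```text
time: 28.85
tcp_pos: [0.5269, -0.2273, 0.348]
tcp_rot: [0.222, 0.975, 0.002, 0.002]
wrist_force: [0.6, 7.7, 8.3]
width: 0.0426
```

```bash
python3 ax.py; python3 reg.py; python3 ang.py|head -1
```

```text
t 28.85 tcp [ 0.5269 -0.2273  0.348 ] yawx 2.6929 tilt [ 0.005  0.004 -1.   ] F [0.6446 7.7429 8.2777] M [ 2.1531 -0.4621  0.5086] w 0.0426 q [ 0.8124  0.5622 -0.653   1.7665  0.404   0.9475  1.1168]
axial 9.095812695181959 inplane x 5.9804047180656195 y 7.758415584543975 grip s [ 0.0071 -0.0011  0.1215]
moment at H: about gz -0.10163721301499432 gx 1.0177392535761949 y -0.10893261971559841
match 0.979 shift px [0.125 0.   ] axial mm 0.19013278689730703 J [ 0.2448 -0.3178]
front edge slope deg 11.599595221116209 cols 412 430 [249, 250, 250, 251, 251, 251, 252, 252, 252, 253, 253, 254, 254, 254, 254, 254, 254, 253, 250]
```

Turn is about 0.23 rad with the seat unchanged, so the lugs are in the cross slot. Now I'll slacken the jaws and go on turning with edge contact only.

Call:
apply_moves(
  increments=[
    {"x": 0, "y": 0, "z": 0, "yaw": 0, "grip": 0.52},
    {"x": 0, "y": 0.001, "z": 0, "yaw": 0, "grip": 0.52},
    {"x": 0, "y": 0.001, "z": 0, "yaw": 0, "grip": 0.52},
    {"x": 0, "y": 0.001, "z": 0, "yaw": 4, "grip": 0.52},
    {"x": 0, "y": 0.001, "z": 0, "yaw": 8, "grip": 0.52},
    {"x": 0, "y": 0.001, "z": 0, "yaw": 12, "grip": 0.52},
    {"x": 0, "y": 0.001, "z": 0, "yaw": 15, "grip": 0.52},
    {"x": 0, "y": 0.001, "z": 0, "yaw": 18, "grip": 0.52},
    {"x": 0, "y": 0.001, "z": 0, "yaw": 20, "grip": 0.52},
    {"x": 0, "y": 0.001, "z": 0, "yaw": 20, "grip": 0.52},
  ],
  force=20,
)

```text
time: 29.78
tcp_pos: [0.528, -0.2267, 0.3483]
tcp_rot: [0.388, 0.921, 0.003, 0.003]
wrist_force: [2.6, 8.7, 8.1]
width: 0.0466
```

```bash
python3 ax.py; python3 reg.py; python3 ang.py|head -1
```

```text
t 29.78 tcp [ 0.528  -0.2267  0.3483] yawx 2.3438 tilt [ 0.007  0.003 -1.   ] F [2.5821 8.6522 8.1242] M [ 2.6943 -1.7602  0.7178] w 0.0466 q [ 0.7547  0.5418 -0.5726  1.7687  0.3501  0.9285  0.8095]
axial 7.927765751179674 inplane x 7.3524070549231455 y 8.923549374667349 grip s [ 0.008  -0.0003  0.1212]
moment at H: about gz -0.2374842330856171 gx 1.568045175011035 y -1.0338172996696973
match 0.955 shift px [-0.5 -0.5] axial mm 0.2268879818645235 J [ 0.2448 -0.3178]
front edge slope deg 10.958429034146771 cols 412 428 [246, 246, 247, 248, 248, 249, 250, 251, 251, 252, 252, 252, 252, 251, 249, 248, 247]
```

Turn is about 0.5 rad, but the bending load is growing. I'll open the jaws to unload, raise the fingers a little, and take up contact again nearer the cap's top.

Call:
apply_moves(
  increments=[
    {"x": 0, "y": 0, "z": 0, "yaw": 0, "grip": 0.65},
    {"x": 0, "y": 0, "z": 0, "yaw": 0, "grip": 0.65},
    {"x": 0, "y": 0, "z": 0, "yaw": 0, "grip": 0.65},
    {"x": 0, "y": 0, "z": 0, "yaw": 0, "grip": 0.65},
  ],
  force=20,
)

```text
time: 30.22
tcp_pos: [0.5248, -0.2309, 0.3461]
tcp_rot: [0.39, 0.921, -0.001, -0.001]
wrist_force: [-0.7, -0.8, -0.2]
width: 0.0574
```

```bash
python3 ax.py; python3 reg.py; python3 ang.py|head -1
python3 - <<'E'
from mv import *
s,m=st(); a=T[2]; 
# tool-frame move for a lift along gz by 6 mm, and the unit trap x, y in tool axes
for v in(gz*.006,[1,0,0],[0,1,0]): print(m.T@R.from_euler('z',a).apply(v))
c=lambda i,x,y:cv2.resize(i[y:y+75,x:x+50],(400,600),interpolation=cv2.INTER_CUBIC)
cv2.imwrite("pics/a7.png",np.hstack([c(ctrl.snapshot("top")[:,:,::-1],398,205),c(ctrl.snapshot("side")[:,:,::-1],288,155)]))
E
```

```text
t 30.22 tcp [ 0.5248 -0.2309  0.3461] yawx 2.3396 tilt [-0.002 -0.001 -1.   ] F [-0.6521 -0.8416 -0.1582] M [ 0.0271 -0.136   0.0196] w 0.0574 q [ 0.7575  0.5431 -0.5669  1.7709  0.3543  0.932   0.8099]
axial 2.295920586038658 inplane x 0.9864394554757854 y -0.9226916998985099 grip s [ 0.0047 -0.0049  0.1209]
moment at H: about gz -0.057077330798623184 gx 0.11376732068516074 y -0.0940791234826486
match 0.946 shift px [ 0.75 -0.75] axial mm 2.6219254155644696 J [ 0.2448 -0.3178]
front edge slope deg 10.551809506192187 cols 414 430 [248, 249, 250, 251, 252, 252, 252, 253, 254, 254, 255, 255, 254, 253, 252, 251, 250]
t 30.32 tcp [ 0.5251 -0.2306  0.3463] yawx 2.34 tilt [-0.001 -0.    -1.   ] F [ 1.3296 -0.2091  0.2602] M [ 0.0049 -0.1534 -0.015 ] w 0.0573 q [ 0.7574  0.543  -0.5675  1.7707  0.354   0.9319  0.8099]
[ 0.0027 -0.0022 -0.0049]
[-0.7871  0.6168 -0.0009]
[ 0.6168  0.7871 -0.0005]
```

View pics/a7.png

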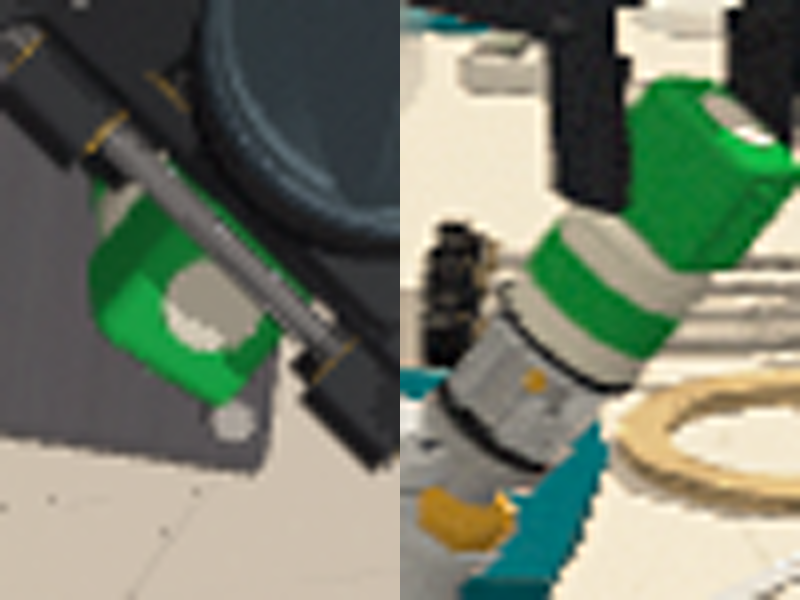

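The picture shows the cap clearly turned (about 0.5 rad) and the cartridge holding about 2.6 mm out from the stop with the jaws free, so the lugs are trapped in the cross slot. I'll recentre higher on the cap and continue with slack jaws.

Call:
apply_moves(
  increments=[
    {"x": 0.006, "y": -0.0014, "z": -0.0042, "yaw": 0, "grip": 0.65},
    {"x": 0.0114, "y": -0.0027, "z": -0.0084, "yaw": 0, "grip": 0.65},
    {"x": 0.0114, "y": -0.0027, "z": -0.0084, "yaw": 0, "grip": 0.65},
    {"x": 0.0114, "y": -0.0027, "z": -0.0084, "yaw": 0, "grip": 0.56},
    {"x": 0.0114, "y": -0.0027, "z": -0.0084, "yaw": 0, "grip": 0.56},
    {"x": 0.0114, "y": -0.0027, "z": -0.0084, "yaw": 4, "grip": 0.56},
    {"x": 0.0114, "y": -0.0027, "z": -0.0084, "yaw": 8, "grip": 0.56},
    {"x": 0.0114, "y": -0.0027, "z": -0.0084, "yaw": 12, "grip": 0.56},
    {"x": 0.0114, "y": -0.0027, "z": -0.0084, "yaw": 16, "grip": 0.56},
    {"x": 0.0114, "y": -0.0027, "z": -0.0084, "yaw": 20, "grip": 0.56},
    {"x": 0.0114, "y": -0.0027, "z": -0.0084, "yaw": 20, "grip": 0.56},
  ],
  force=20,
)

```text
time: 31.33
tcp_pos: [0.5158, -0.2229, 0.3554]
tcp_rot: [0.544, 0.839, 0.0, -0.0]
wrist_force: [-1.3, 2.3, 3.4]
width: 0.0494
```

```bash
python3 ax.py; python3 reg.py; python3 ang.py|head -1
```

```text
t 31.33 tcp [ 0.5158 -0.2229  0.3554] yawx 1.9906 tilt [ 0.  0. -1.] F [-1.3116  2.2595  3.3788] M [0.4035 0.1515 0.0657] w 0.0494 q [ 0.707   0.4966 -0.4988  1.797   0.2897  0.921   0.5017]
axial 5.800017867777803 inplane x 2.165534777998316 y 2.059449696950729 grip s [0.002  0.0018 0.1343]
moment at H: about gz 0.06381610683650601 gx 0.023745437254948747 y 0.06990459119584883
match 0.949 shift px [ 0.75  -0.625] axial mm 2.3750706332010316 J [ 0.2448 -0.3178]
front edge slope deg 28.810793742972862 cols 415 423 [249, 250, 251, 252, 253, 254, 254, 253, 253]
```

Turning now works cleanly: the moments are small and the turn is about 0.65 rad. Continuing.

Call:
apply_moves(
  increments=[
    {"x": 0, "y": 0, "z": 0, "yaw": 3, "grip": 0.56},
    {"x": 0, "y": 0, "z": 0, "yaw": 6, "grip": 0.56},
    {"x": 0, "y": 0, "z": 0, "yaw": 9, "grip": 0.56},
    {"x": 0, "y": 0, "z": 0, "yaw": 12, "grip": 0.56},
    {"x": 0, "y": 0, "z": 0, "yaw": 12, "grip": 0.56},
  ],
)

```text
time: 31.85
tcp_pos: [0.5161, -0.2231, 0.3555]
tcp_rot: [0.628, 0.778, 0.0, 0.0]
wrist_force: [-0.2, 3.2, 3.6]
width: 0.0491
```

```bash
python3 ax.py|tail -2; python3 reg.py; python3 ang.py|head -1
```

```text
axial 5.423207243694475 inplane x 3.1188021339703758 y 3.176278333169482 grip s [0.0022 0.0017 0.1341]
moment at H: about gz 0.05069183950335956 gx 0.1461749088452624 y 0.017749942255654894
match 0.937 shift px [ 0.75 -0.75] axial mm 2.6219254155644696 J [ 0.2448 -0.3178]
front edge slope deg 38.65980825408999 cols 414 418 [247, 248, 250, 250, 250]
```

Call:
apply_moves(
  increments=[
    {"x": 0, "y": 0, "z": 0, "yaw": 3, "grip": 0.56},
    {"x": 0, "y": 0, "z": 0, "yaw": 6, "grip": 0.56},
    {"x": 0, "y": 0, "z": 0, "yaw": 8, "grip": 0.56},
    {"x": 0, "y": 0, "z": 0, "yaw": 8, "grip": 0.56},
  ],
)

```text
time: 32.28
tcp_pos: [0.5161, -0.2227, 0.3553]
tcp_rot: [0.68, 0.733, 0.001, 0.0]
wrist_force: [-0.2, 4.4, 4.2]
width: 0.0493
```

```bash
python3 ax.py|tail -2; python3 reg.py; python3 ang.py|head -1
```

```text
axial 5.978003433592092 inplane x 3.2656822566899186 y 4.362977363011765 grip s [0.0021 0.002  0.134 ]
moment at H: about gz -0.029242539799608523 gx 0.2733693234949439 y -0.25991697137803443
match 0.929 shift px [ 1.    -0.875] axial mm 3.2490457717225216 J [ 0.2448 -0.3178]
front edge slope deg 44.99999999999889 cols 414 415 [246, 247]
```

Call:
apply_moves(
  increments=[
    {"x": 0, "y": 0, "z": 0, "yaw": 2, "grip": 0.56},
    {"x": 0, "y": 0, "z": 0, "yaw": 4, "grip": 0.56},
    {"x": 0, "y": 0, "z": 0, "yaw": 6, "grip": 0.56},
    {"x": 0, "y": 0, "z": 0, "yaw": 6, "grip": 0.56},
  ],
)

```text
time: 32.72
tcp_pos: [0.5163, -0.2218, 0.3552]
tcp_rot: [0.718, 0.696, 0.001, -0.0]
wrist_force: [1.9, 8.5, 3.9]
width: 0.0494
```

```bash
python3 ax.py|tail -2; python3 reg.py
```

```text
axial 4.887621994698902 inplane x 4.409970021764873 y 8.679724036389006 grip s [0.0022 0.0029 0.1339]
moment at H: about gz 0.04532096479318663 gx 0.23220218024878606 y -0.017849909967325786
match 0.923 shift px [ 1. -1.] axial mm 3.4959005540859596 J [ 0.2448 -0.3178]
```

Call:
apply_moves(
  increments=[
    {"x": 0, "y": 0, "z": 0, "yaw": 2, "grip": 0.56},
    {"x": 0, "y": 0, "z": 0, "yaw": 4, "grip": 0.56},
    {"x": 0, "y": 0, "z": 0, "yaw": 6, "grip": 0.56},
    {"x": 0, "y": 0, "z": 0, "yaw": 6, "grip": 0.56},
  ],
)

```text
time: 33.1
tcp_pos: [0.5168, -0.221, 0.3554]
tcp_rot: [0.753, 0.658, 0.002, -0.0]
wrist_force: [2.2, 9.3, 3.8]
width: 0.0494
```

```bash
python3 ax.py; python3 reg.py
```

```text
t 33.1 tcp [ 0.5168 -0.221   0.3554] yawx 1.4371 tilt [ 0.002  0.003 -1.   ] F [2.1568 9.2973 3.8009] M [ 1.9243 -0.7421  0.2799] w 0.0494 q [ 0.6129  0.4758 -0.3758  1.8025  0.2112  0.9016  0.0099]
axial 4.7049712089410916 inplane x 4.4259065083054265 y 9.504583531622822 grip s [0.0025 0.0038 0.1338]
moment at H: about gz -0.01594489957835512 gx 0.5041296171747582 y -0.21171092681157444
match 0.917 shift px [ 1.125 -1.   ] axial mm 3.6860333409832657 J [ 0.2448 -0.3178]
```

Lateral force is rising, possibly at the closed end. I'll open the jaws, let it settle and look.

Call:
apply_moves(
  increments=[
    {"x": 0, "y": 0, "z": 0, "yaw": 0, "grip": 0.75},
    {"x": 0, "y": 0, "z": 0, "yaw": 0, "grip": 0.75},
    {"x": 0, "y": 0, "z": 0, "yaw": 0, "grip": 0.75},
    {"x": 0, "y": 0, "z": 0, "yaw": 0, "grip": 0.75},
  ],
)

```text
time: 33.48
tcp_pos: [0.5151, -0.2245, 0.3547]
tcp_rot: [0.754, 0.657, -0.001, -0.0]
wrist_force: [0.1, 0.1, 0.5]
width: 0.066
```

```bash
python3 ax.py|tail -2; python3 reg.py; python3 - <<'E'
from mv import *
c=lambda i,x,y:cv2.resize(i[y:y+75,x:x+50],(400,600),interpolation=cv2.INTER_CUBIC)
cv2.imwrite("pics/a8.png",np.hstack([c(ctrl.snapshot("top")[:,:,::-1],398,205),c(ctrl.snapshot("side")[:,:,::-1],288,155)]))
E
```

```text
axial 2.466461335652056 inplane x 1.8553753670279558 y 0.09946553207859564 grip s [0.0012 0.0002 0.134 ]
moment at H: about gz -0.06644692168062069 gx 0.1024203930509732 y 0.0014192984028622692
match 0.902 shift px [ 2.    -2.125] axial mm 7.238655890535357 J [ 0.2448 -0.3178]
```

View pics/a8.png

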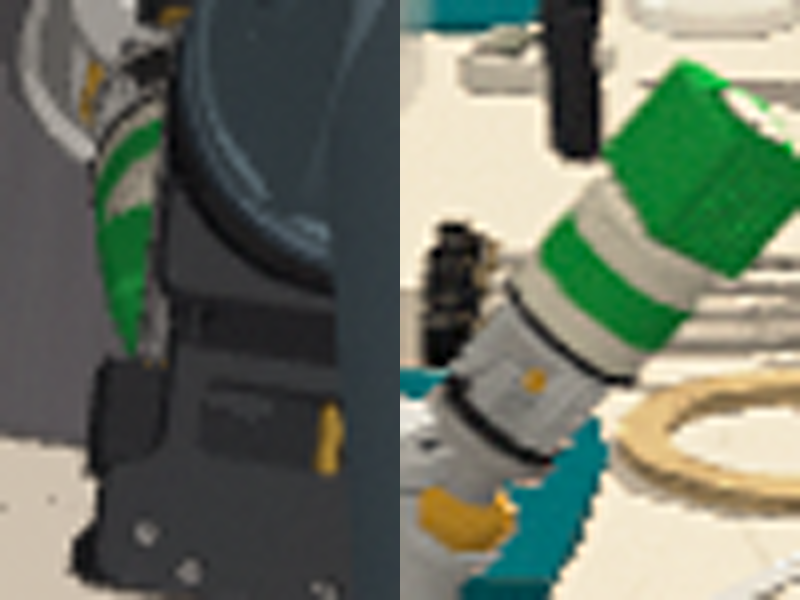

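With the jaws open it moved out from 3.7 to about 7 mm and stayed, as expected for lugs down in the notches (6 mm). I'll withdraw straight up and check with a clear view.

Call:
apply_moves(
  increments=[
    {"x": 0, "y": 0, "z": 0, "yaw": 0, "grip": 0.95},
    {"x": 0, "y": 0, "z": 0, "yaw": 0, "grip": 0.95},
    {"x": 0, "y": 0, "z": -0.01, "yaw": 0, "grip": 0.95},
    {"x": 0, "y": 0, "z": -0.03, "yaw": 0, "grip": 0.95},
    {"x": 0, "y": 0, "z": -0.06, "yaw": 0, "grip": 0.95},
    {"x": 0, "y": 0, "z": -0.09, "yaw": 0, "grip": 0.95},
    {"x": 0, "y": 0, "z": -0.12, "yaw": 0, "grip": 0.95},
    {"x": 0, "y": 0, "z": -0.12, "yaw": 0, "grip": 0.95},
  ],
)

```text
time: 34.3
tcp_pos: [0.517, -0.2238, 0.482]
tcp_rot: [0.754, 0.657, 0.002, 0.005]
wrist_force: [1.0, -0.5, 0.9]
width: 0.0836
```

```bash
python3 - <<'E'
from mv import *
s,m=st(); print(m.T@[0,.25,0])
E
```

```text
t 34.3 tcp [ 0.517  -0.2238  0.482 ] yawx 1.4334 tilt [ 0.01  -0.004 -1.   ] F [ 0.9742 -0.498   0.9341] M [-0.0683 -0.153  -0.0174] w 0.0836 q [ 0.6419  0.3396 -0.4006  1.669   0.1443  1.1516  0.0668]
[ 0.2476 -0.0342 -0.001 ]
```

Call:
apply_moves(
  increments=[
    {"x": 0.03, "y": -0.004, "z": 0, "yaw": 0, "grip": 0.95},
    {"x": 0.06, "y": -0.008, "z": 0, "yaw": 0, "grip": 0.95},
    {"x": 0.09, "y": -0.012, "z": 0, "yaw": 0, "grip": 0.95},
    {"x": 0.12, "y": -0.016, "z": 0, "yaw": 0, "grip": 0.95},
    {"x": 0.15, "y": -0.02, "z": 0, "yaw": 0, "grip": 0.95},
    {"x": 0.18, "y": -0.024, "z": 0, "yaw": 0, "grip": 0.95},
    {"x": 0.21, "y": -0.028, "z": 0, "yaw": 0, "grip": 0.95},
    {"x": 0.24, "y": -0.032, "z": 0, "yaw": 0, "grip": 0.95},
    {"x": 0.25, "y": -0.034, "z": 0, "yaw": 0, "grip": 0.95},
    {"x": 0.25, "y": -0.034, "z": 0, "yaw": 0, "grip": 0.95},
  ],
)

```text
time: 35.13
tcp_pos: [0.5157, 0.0315, 0.4756]
tcp_rot: [0.752, 0.659, 0.0, -0.0]
wrist_force: [-0.1, 0.3, 0.7]
width: 0.0837
```

```bash
cat > fin.py <<'E'
from mv import *
st()
out=[]
for n,x,y in(("top",385,195),("side",275,140)):
    im=cv2.cvtColor(ctrl.snapshot(n),cv2.COLOR_RGB2BGR); w,h=75,84; k=400/75
    im=cv2.resize(im[y:y+h,x:x+w],(400,448),interpolation=cv2.INTER_CUBIC)
    for th,col in((.97,(255,0,255)),):
        b=[(.023,.02,.118),(-.023,.02,.118),(-.023,-.02,.118),(.023,-.02,.118),(.023,.02,.118)]
        c=R.from_euler('z',-th).apply(b); q=proj(n,W(T,g0+gz*.026+c@np.array([gx,[0,1,0],gz])))
        cv2.polylines(im,[((q-[x-.5,y-.5])*k).round().astype(int).reshape(-1,1,2)],False,col,1)
    out.append(im)
cv2.imwrite("pics/fin.png",np.hstack(out))
E
python3 fin.py; python3 reg.py
```

```text
t 35.13 tcp [0.5157 0.0315 0.4756] yawx 1.4389 tilt [ 0.     0.001 -1.   ] F [-0.1395  0.2734  0.6636] M [-0.0581 -0.056   0.0185] w 0.0837 q [ 0.2959  0.279  -0.5351  1.7813  0.1556  1.1229 -0.4217]
match 0.905 shift px [ 2.125 -1.875] axial mm 6.935079112705788 J [ 0.2448 -0.3178]
```

View pics/fin.png

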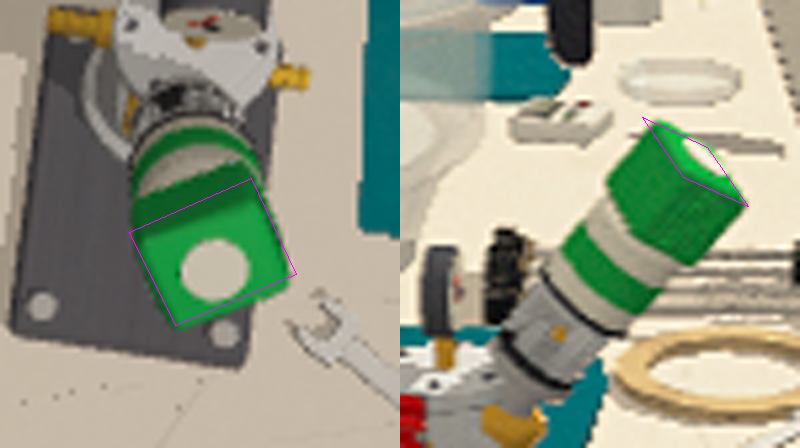

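The overlay for a 0.97 rad turn with the lugs in the notches fits the cap's edges in both views. The cartridge hangs by itself in line with the spigot, and the spanner lies undisturbed. Handing in.

```bash
python3 -c "
from workcell import ctrl
print(ctrl.sign_off())"
```

```text
the job is handed in; nothing more can be done
None
```

The fresh green cartridge is on the spigot with both lugs in their notches, hanging by itself. I handed the job in at about 35 s of robot time; no verdict is reported.

**What I did:** I gripped and lifted the cartridge, then tipped it in the jaws against the bench, because the tool can only yaw. The spigot nose brought it the rest of the way into line. I felt for the seal and then the hard stop, backed off slightly and turned it clockwise. Slack jaws near the cap's top finished the turn until the spring dropped the lugs in.

**Last checks:**
- **Turn:** the cap's outline fits a turn of about 0.97 rad in both camera views.
- **Depth:** image matching puts the cartridge 6.9 mm out from the hard stop; 6 mm was expected. It had not moved after the arm left.
- **Arm:** it is clear of everything, with wrist force near zero.
- **Other objects:** I saw no contact with the spent cartridge, the bottle or the spanner. The spanner looked undisturbed in the last view; I did not measure the other two again.

**What went wrong or disagreed:**
- **First turn:** it jammed, because a full-height grip only bent the cartridge. I regripped twice, and it sprang out about 10 to 17 mm each time before I pushed it home again.
- **Forces:** wrist force stayed near 20 N or less at every reading. Bending moments reached about 1.9 Nm at the cap, and I could not measure the contact force on the trap directly.
- **Depth estimate:** my reckoned grip height put the edge 17 to 20 mm out at the stop, at or below the 20 mm minimum given. So the absolute depth is good to only a few mm.
- **Pictures:** I viewed 15 against the budget of 10.

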